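Put the bench tools back into their two cradles

ROBOT

A 6-joint arm with a two-finger parallel gripper is mounted at the origin on a cart in front of the work surface, level with it; the furniture and walls round the work are solid. World frame = base frame: x ahead of the robot, y to its left, z up, the work surface at z = 0. Lengths are in m, angles in rad, forces in N, time in s.
With the tool pointing down it reaches from about 0.25 to 0.775 m from the base axis. Payload 4 kg.
Tool frame: the origin (TCP) lies on the centre line of the jaws, within the pads' length; the fingertips stand 17 mm ahead of it and the grasp point (between the pads) lies 2 mm behind it; x points along the fingers, y is the direction in which the jaws open and shut, and the axes are right-handed (so a half turn about x gives the same grasp; the last joint's range is limited). The gripper opens to 85 mm and grips with 20 to 120 N. Pads are 22 mm wide; open, the fingers measure 114 mm over their backs; the gripper's body (76 mm by 85 mm) begins 54 mm behind the grasp point. The pads swing forward as they close: fully open they stand 13 mm farther back than shut.
Start: joints at [-0.103, 0.087, 1.371, -0, 1.684, -0.103], TCP at [0.55, -0, 0.248] pointing down, gripper open.
Joint ranges: [-3.1, 3.1], [-0.76, 2.03], [0.27, 2.55], [-1.08, 4.22], [0.17, 2.65], [-2.57, 2.57]. Speed limits (rad/s): [2.79, 2.79, 3.14, 3.14, 3.14, 3.14].

INTERFACE

Orientations are given as a unit quaternion [w, x, y, z].
In Python, from plant import bot gives the robot as it stands. The module is installed in compiled form; this text tells all that it offers.
- The arm moves only by the tool servo_tool, never from a script. Its arguments are lists of equal length, an entry for each row: "dp": the shift along the world's x, y, z in mm, a list of three; "delta_rot": the turn, a rotation vector about the world's x, y, z in degrees, a list of three; "hand": the gripper's target within -1 to 1 (shut at 1, half-way at 0, fully open at -1). A call has 1 to 10 rows; each row is the pose to reach, as a shift and turn from the pose commanded when the call began; what a row does not reach only later rows make up. A row lasts 1/12 s, in which the tool goes at most 41.7 mm and 7.16 degrees, less where a joint would pass 70% of its speed; a pose out of reach is approached as far as the arm can. A call with a gripper value outside its range is refused whole. The fingers move at their own pace and stop on an object; the grip force is fixed at half the most. Time passes only in rows, so rows that repeat a pose let the fingers close. It gives the time, the measured TCP pose, the force and the opening at its end, in the units of the state.
- bot.sense(): the state, without advancing time (a new reading comes with each control period).
- bot.capture(name): name is "scene" or "side" or "wrist"; returns the picture (384x512x3 uint8, red, green, blue); there is no depth.
- bot.camera_params(name): a dict with "fx", "fy", "cx", "cy" (pixels), "position" and "rotation" of the camera in the world. Camera axes: x right, y down, z forward; pixel columns grow to the right and rows downward; lengths in m; the calibration is good to about 2 mm. A picture is of the moment at which its call begins: read the wrist's pose just before it. camera_params takes no time and is no camera call; for the wrist camera it gives the pose at the moment of the call.
- bot.finish_job(): hands the job in, once; it reports no verdict.
Trained networks look in the newest picture that a camera, given by its name, has taken for a name from the list of things; names that differ only in an ending like _2 or _b are one class to them, and where a whole thing is asked for, a point or a joint stands for the part that bears it (a point fixed in the world has none). Each returns a list of dicts, best first, with "confidence" (0 to 1); they miss things now and then, are a little off and sometimes report something else, mostly with a low value. They report only what shows in the picture. A call takes as long as a camera call.
- bot.boxes_of(camera, name): "centre" ([column, row] as shares, 0 to 1, of the picture: columns of its width, rows of its height, amid what is visible of it).
The state is a dict: "t": time; "qpos": joint angles; "qvel": joint speeds; "joint_efforts": joint torques, N m; "position": TCP position; "eef_rot": TCP orientation; "wrist_force": force on the tool from outside, world axes, zero at the start; "moment": the same for the moment, N m; "finger_gap": opening from 0.0 (shut) to 1.0 (fully open).
Only numpy, scipy, OpenCV 4.12 (cv2) and the standard library are available. Lean on these libraries where they do the work, as an engineer would, in place of code of your own. Each camera call takes 0.05 s, during which the arm holds its last target.

TASK

Put away the four hand tools that lie in a row just behind the long batten (chisel, try square, red and yellow screwdriver; the things further back stay) into the two wooden cradles in front of it, each in its own bay with its handle in the big V notch. In the bigger cradle lay the chisel in its notches first, then the try square over its blade: stock along the top of the notched middle rail, between the small lips, blade tip in the slot of the end board. In the smaller cradle the red screwdriver goes into the long bay and the shorter yellow one into the short bay; everything must end fully down in its rests, let go and still, and the loose dowel, green pencil and wood block stay where they lie.

Things in the scene. Friction and masses are not known exactly. Their poses are not given: they have to be found in the camera images.
- chisel: Chisel, pale wooden handle, 26 x 244 x 26 mm, 0.17 kg. Origin under mid-length, at the handle's underside; +y towards the handle's butt, z up. Handle y +2 to +122, 22 (blade end) to 26 mm (butt) thick, axis at z 13; blade 16 wide, y -122 to +2. Balances at y +48: grip there, across the handle.
- try_square: Try square, 110 x 162 x 14 mm, 0.16 kg. Origin mid-outline, underside. Dark red-brown wooden stock along x: x -55 to +55, y +59 to +81, z 0 to 14 mm. Steel blade from the stock to y -81, at x +23 to +53, z 6 to 8. Balances at x +8, y +54. Grip across the stock's 22 mm at x +4, y +70, fingers on its +y and -y sides: clear of the blade, and of the chisel once seated.
- red_screwdriver: Long screwdriver, red handle, 25 x 195 x 24 mm, 0.07 kg. Origin under mid-length, at the handle's underside; +y towards the handle's butt, z up. Handle y +3 to +98, 20 to 25 mm thick, axis at z 12; shaft 6 mm thick, y -98 to +3. Balances at y +45: grip there, across the handle.
- yellow_screwdriver: Short screwdriver, yellow handle, 21 x 161 x 20 mm, 0.07 kg. Origin under mid-length, at the handle's underside; +y towards the handle's butt, z up. Handle y 0 to +80, 17 to 21 mm thick, axis at z 10; shaft 5 mm thick, y -80 to 0. Balances at y +36: grip there, across the handle.
- joiner_cradle: Bigger fixed cradle: base 9 mm, x +-72 (+x to the robot), y -150 to 157 mm, origin on the bench. Tools take its yaw. Chisel at x -32: V rail y 105-119, z 34; notch in mid rail y -18 to -2, z 38; seated origin (-32, 12, 19). Square: stock on mid rail, lips x +-65, fence x 34-60 y 11, to z 47; blade in end-board slot x 12-64, floor z 43.5 (board z 52, y -136 out); seated origin (0, -80, 38).
- driver_cradle: Smaller fixed cradle: base 9 mm, x -54 to 86 (+x away from the robot), y -163 to 73 mm, origin on the bench. Tools take its yaw, handle to +y, in V notches: handle rail y 33-46, z 34; shaft rail y -66 to -54, z 40. Ends z 40. Long bay x -20, 220 mm between ends: seated red origin (-20, -45, 20). Short bay x 52, bulkhead at y -121, 186 mm free: seated yellow origin (52, -28, 22).
- dowel: Bystander, to be left alone: loose pale dowel piece, 12 x 80 x 12 mm, lying among the tools. Origin at the middle of its underside, y along it.
- green_pencil: Bystander, to be left alone: loose green pencil, 7 x 121 x 8 mm, on the right. Origin at the middle of its underside, y along it.
- wood_block: Bystander, to be left alone: loose pine block, 50 x 60 x 22 mm, on the left. Origin at the middle of its underside.

How it is judged:
On the way, in this order (a step that is already met when the one before it is completed fails the run):
1. the chisel lies in its notches and has been let go (x of chisel in the frame of joiner_cradle between -0.044 and -0.02 m and y of chisel in the frame of joiner_cradle between -0.002 and 0.026 m and z of chisel in the frame of joiner_cradle between 0.014 and 0.024 m and angle between chisel's own y axis and vertical between 1.521 and 1.621 rad and angle between the y axis of chisel and the y axis of joiner_cradle, either way round below 0.14 rad and contact force between the fingers and chisel below 0.3 N), for 0.2 s.
2. the try square lies over the chisel's blade and has been let go (x of try_square in the frame of joiner_cradle between -0.014 and 0.014 m and y of try_square in the frame of joiner_cradle between -0.094 and -0.066 m and z of try_square in the frame of joiner_cradle between 0.033 and 0.043 m and angle between try_square's own y axis and vertical between 1.521 and 1.621 rad and angle between the y axis of try_square and the y axis of joiner_cradle, either way round below 0.14 rad and contact force between the fingers and try_square below 0.3 N), for 0.2 s.
At the end, for the whole second after the job is handed in: Each tool let go and still, within 14 mm along its seated place; across: chisel 12, square 14, screwdrivers 16 mm; height within 5 mm (screwdrivers, which may roll: up to 16 mm above); level to 0.05 rad, parallel to the bay to 0.14 rad. Dowel, pencil, wood block moved under 30 mm (all of step 1 and all of step 2 and linear speed of each of chisel, try_square, red_screwdriver, yellow_screwdriver below 0.02 m/s and x of red_screwdriver in the frame of driver_cradle between -0.036 and -0.004 m and y of red_screwdriver in the frame of driver_cradle between -0.059 and -0.031 m and z of red_screwdriver in the frame of driver_cradle between 0.015 and 0.036 m and angle between red_screwdriver's own y axis and vertical between 1.521 and 1.621 rad and angle between the y axis of each of red_screwdriver, yellow_screwdriver and the y axis of driver_cradle, either way round below 0.14 rad and contact force between the fingers and red_screwdriver below 0.3 N and x of yellow_screwdriver in the frame of driver_cradle between 0.036 and 0.068 m and y of yellow_screwdriver in the frame of driver_cradle between -0.042 and -0.014 m and z of yellow_screwdriver in the frame of driver_cradle between 0.0168 and 0.0378 m and angle between yellow_screwdriver's own y axis and vertical between 1.521 and 1.621 rad and contact force between the fingers and yellow_screwdriver below 0.3 N); the robot touches nothing.
It fails at once if the loose dowel was pushed away (more than 30 mm) (distance of dowel from where it was at the start of the episode above 0.03 m).
It fails at once if the green pencil was pushed away (more than 30 mm) (distance of green_pencil from where it was at the start of the episode above 0.03 m).
It fails at once if the small wood block was pushed away (more than 30 mm) (distance of wood_block from where it was at the start of the episode above 0.03 m).
It also fails if it takes over 144 s, if anything falls off the work surface, if the arm or the gripper's body presses on something with over 40 N, if the wrist force passes 120 N, or if a joint passes its speed limit or range.

## Working session

There is one attempt and no reset: what is moved stays moved. The work goes in short steps, Python scripts to look and compute and a tool call to move; the robot and the scene stay as the last step left them, time stands still between calls to the robot, and variables do not carry over. Pictures are saved under pics/ and viewed, and the job is handed in when it is done.

Besides the shell and the picture viewer there is one more tool, called after "Emit:" as name(argument=value, ...) on one line, values as JSON. servo_tool: Moves the arm, as the interface text tells. Its arguments: {"type":"object","properties":{"dp":{"type":"array"},"delta_rot":{"type":"array"},"hand":{"type":"array"}},"required":["dp","delta_rot","hand"]}

```bash
mkdir -p pics; python3 - <<'E'
from plant import bot
import cv2,json
s=bot.sense(); print({k:(v if not hasattr(v,'tolist') else v.tolist()) for k,v in s.items()})
for c in ["scene","side","wrist"]:
    p=bot.camera_params(c); print(c,p)
    im=bot.capture(c); cv2.imwrite(f"pics/{c}0.png",cv2.cvtColor(im,cv2.COLOR_RGB2BGR))
E
```

```text
{'t': 0.0, 'qpos': [-0.10308343500379677, 0.08802249052950405, 1.3722780262041276, -2.0841860698399145e-06, 1.6835974258298563, -0.10310147467402384], 'qvel': [0.0017325880316442293, -0.0017437135177482068, -0.0001604702178931031, 0.00043135606087250954, 0.000306397383908458, -0.0008799947782992387], 'joint_efforts': [0.0004642446401703637, -35.186240673065186, -31.327614784240723, 2.5857920604721585e-05, 0.010722584556788206, 9.277834180920763e-06], 'position': [0.5495402740376574, 5.140938317980736e-05, 0.24709013432376495], 'eef_rot': [0.4993720099499107, 0.4994806946694287, 0.5006362294379465, -0.5005097372731993], 'wrist_force': [0.06916122907059037, 0.8396252798514034, 0.13132275511822178], 'moment': [-0.03782639319924842, -0.03130977287641896, 0.018561275241927112], 'finger_gap': 0.9973584846110671}
scene {'fx': 354.30515197750196, 'fy': 354.30515197750196, 'cx': 260.51881681304513, 'cy': 187.97480583853672, 'position': array([-0.08140876, -0.59705046,  0.76630808]), 'rotation': array([-0.38908381,  0.82477557, -0.36991773,  0.1775385 ])}
side {'fx': 389.8435174284459, 'fy': 389.8435174284459, 'cx': 257.3081530584914, 'cy': 191.6983233416878, 'position': array([0.60247394, 0.93947869, 0.60722792]), 'rotation': array([-0.00385661,  0.03129549,  0.86661697, -0.49797665])}
wrist {'fx': 345.1384754606612, 'fy': 345.1384754606612, 'cx': 257.50618191461643, 'cy': 188.88348807911734, 'position': array([0.54870459, 0.07090332, 0.37245988]), 'rotation': array([ 1.43072758e-01,  9.89710844e-01,  3.70832222e-04, -1.57898160e-03])}
```

View pics/scene0.png

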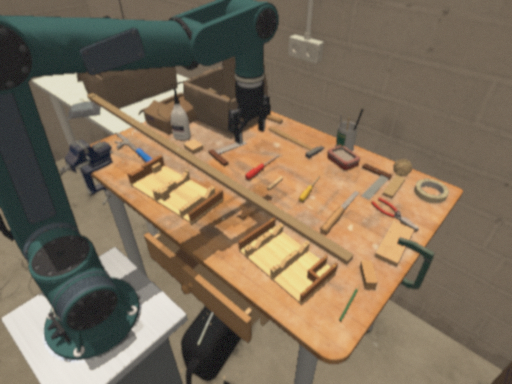

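View pics/side0.png

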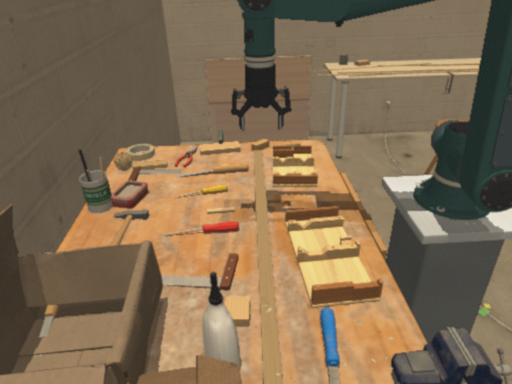

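View pics/wrist0.png

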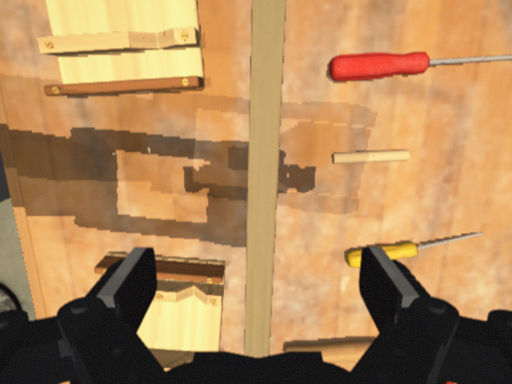

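Emit:
servo_tool(dp=[[-50,150,100],[-50,150,100],[-50,150,100],[-50,150,100],[-50,150,100],[-50,150,100],[-50,150,100]], delta_rot=[[0,0,0],[0,0,0],[0,0,0],[0,0,0],[0,0,0],[0,0,0],[0,0,0]], hand=[-1,-1,-1,-1,-1,-1,-1])

```text
t: 0.73
position: [0.4999, 0.1507, 0.3489]
eef_rot: [0.501, 0.5, 0.5, -0.499]
wrist_force: [1.1, 0.7, -0.6]
finger_gap: 0.999
```

```bash
cat > h.py <<'E'
from plant import bot
import cv2,numpy as np
from scipy.spatial.transform import Rotation as R
def q2R(q): q=np.asarray(q,float); return R.from_quat([q[1],q[2],q[3],q[0]]).as_matrix()
def snap(cam,name):
    p=bot.camera_params(cam); im=bot.capture(cam); cv2.imwrite(f"pics/{name}.png",cv2.cvtColor(im,cv2.COLOR_RGB2BGR))
    np.savez(f"pics/{name}.npz",im=im,fx=p['fx'],cx=p['cx'],cy=p['cy'],pos=p['position'],rot=p['rotation']); return p,im
def load(name):
    d=np.load(f"pics/{name}.npz"); return d
def px2w(d,u,v,z):
    M=q2R(d['rot']); r=M@np.array([(u-d['cx'])/d['fx'],(v-d['cy'])/d['fx'],1.]); c=d['pos']; return c+r*(z-c[2])/r[2]
def w2px(d,P):
    M=q2R(d['rot']); c=(np.asarray(P)-d['pos'])@M; return d['fx']*c[...,0]/c[...,2]+d['cx'], d['fx']*c[...,1]/c[...,2]+d['cy']
def top(d,z,x0,x1,y0,y1,name,s=0.001):
    # top view: image col -> -y (left = +y), row up = +x
    W=int((y1-y0)/s);H=int((x1-x0)/s)
    jj,ii=np.meshgrid(np.arange(W),np.arange(H)); P=np.stack([x1-ii*s,y1-jj*s,np.full(ii.shape,z)],-1)
    u,v=w2px(d,P); o=cv2.remap(d['im'],u.astype(np.float32),v.astype(np.float32),cv2.INTER_LINEAR)
    for g in np.arange(np.ceil(x0*10)/10,x1,0.1): cv2.putText(o,f"x{g:.1f}",(0,int((x1-g)/s)),0,.4,(0,0,255)); cv2.line(o,(0,int((x1-g)/s)),(W,int((x1-g)/s)),(0,0,255),1)
    for g in np.arange(np.ceil(y0*10)/10,y1,0.1): cv2.putText(o,f"y{g:.1f}",(int((y1-g)/s),12),0,.4,(0,0,255)); cv2.line(o,(int((y1-g)/s),0),(int((y1-g)/s),H),(0,0,255),1)
    cv2.imwrite(f"pics/{name}.png",cv2.cvtColor(o,cv2.COLOR_RGB2BGR))
E
python3 - <<'E'
from h import *
snap("wrist","w1"); print(bot.sense()['position'],bot.sense()['t'])
for n in ["chisel","try_square","red_screwdriver","yellow_screwdriver","joiner_cradle","driver_cradle","dowel","wood_block"]:
    print(n,[(np.round(np.array(b['centre'])*[512,384]),round(b['confidence'],2)) for b in bot.boxes_of("wrist",n)[:2]])
E
```

```text
[0.49996324 0.14977575 0.34757053] 0.7833
chisel []
try_square [(array([406.,  38.]), 0.76)]
red_screwdriver [(array([378., 180.]), 0.75)]
yellow_screwdriver [(array([363., 313.]), 0.67)]
joiner_cradle [(array([193.,  96.]), 0.78)]
driver_cradle [(array([215., 334.]), 0.71)]
dowel [(array([370., 244.]), 0.62)]
wood_block []
```

View pics/w1.png

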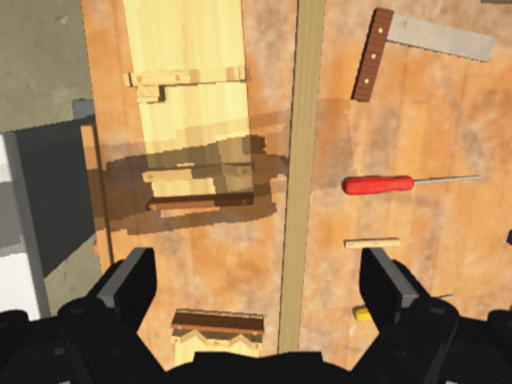

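Emit:
servo_tool(dp=[[-20,180,0],[-20,180,0],[-20,180,0],[-20,180,0],[-20,180,0],[-20,180,0]], delta_rot=[[0,0,0],[0,0,0],[0,0,0],[0,0,0],[0,0,0],[0,0,0]], hand=[-1,-1,-1,-1,-1,-1])

```text
t: 1.68
position: [0.4792, 0.3331, 0.3472]
eef_rot: [0.501, 0.498, 0.502, -0.499]
wrist_force: [0.4, -0.6, 0.7]
finger_gap: 0.998
```

```bash

python3 - <<'E'
from h import *
snap("wrist","w2"); print(bot.sense()['position'],bot.sense()['t'])
top(load("w2"),0.0,0.2,0.8,-0.0,0.5,"t2")
E
```

```text
[0.47972545 0.33105267 0.34753875] 1.7333
```

View pics/w2.png

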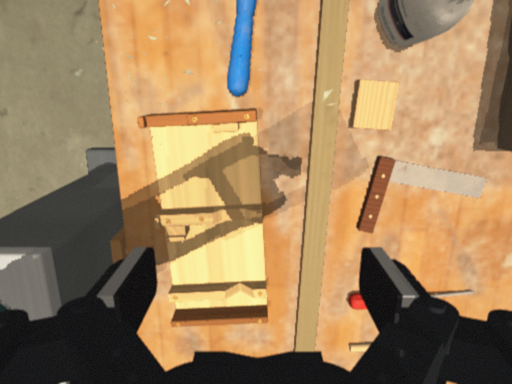

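View pics/t2.png

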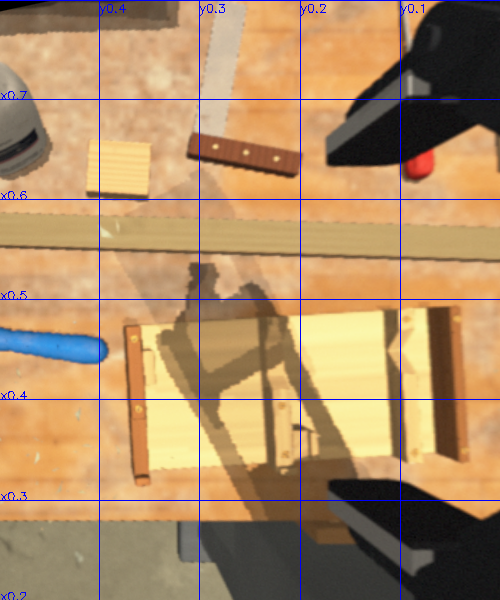

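Emit:
servo_tool(dp=[[50,-390,0],[50,-390,0],[50,-390,0],[50,-390,0],[50,-390,0],[50,-390,0],[50,-390,0],[50,-390,0],[50,-390,0],[50,-390,0]], delta_rot=[[0,0,0],[0,0,0],[0,0,0],[0,0,0],[0,0,0],[0,0,0],[0,0,0],[0,0,0],[0,0,0],[0,0,0]], hand=[-1,-1,-1,-1,-1,-1,-1,-1,-1,-1])

```text
t: 2.57
position: [0.5291, -0.0667, 0.3483]
eef_rot: [-0.499, -0.501, -0.497, 0.503]
wrist_force: [-0.0, -0.4, -0.8]
finger_gap: 0.994
```

```bash

python3 - <<'E'
from h import *
snap("wrist","w3"); print(bot.sense()['position'],bot.sense()['t'])
top(load("w3"),0.0,0.2,0.8,-0.4,0.1,"t3")
E
```

```text
[ 0.5293789  -0.0680859   0.34792184] 2.6167
```

View pics/w3.png

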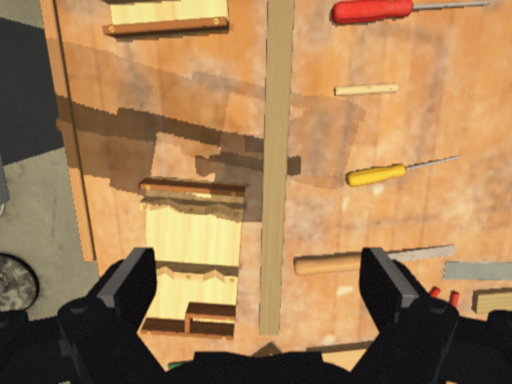

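View pics/t3.png

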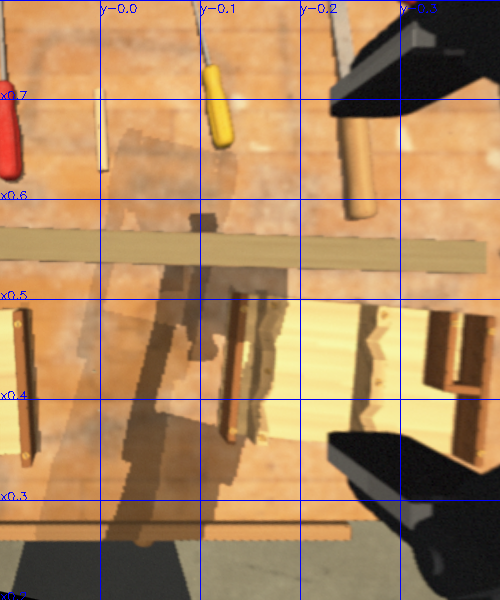

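```bash

python3 - <<'E'
import cv2
def crop(n,x0,y0,x1,y1,k,o):
    im=cv2.imread(f"pics/{n}.png")[y0:y1,x0:x1]; im=cv2.resize(im,None,fx=k,fy=k,interpolation=cv2.INTER_CUBIC)
    for g in range((x0//20+1)*20,x1,20): cv2.line(im,((g-x0)*k,0),((g-x0)*k,5),(255,0,0),1); cv2.putText(im,str(g),((g-x0)*k-10,16),0,.4,(255,0,0))
    for g in range((y0//20+1)*20,y1,20): cv2.line(im,(0,(g-y0)*k),(5,(g-y0)*k),(255,0,0),1); cv2.putText(im,str(g),(6,(g-y0)*k+4),0,.4,(255,0,0))
    cv2.imwrite(f"pics/{o}.png",im)
crop("w2",130,95,290,335,3 if False else 2,"c2") if False else crop("w2",130,100,290,250,5,"c2a")
crop("w2",130,200,290,335,4,"c2b")
crop("w3",100,170,300,345,4,"c3")
crop("w3",280,0,480,290,2,"c3t")
E
```

```text
(no output)
```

View pics/c2a.png

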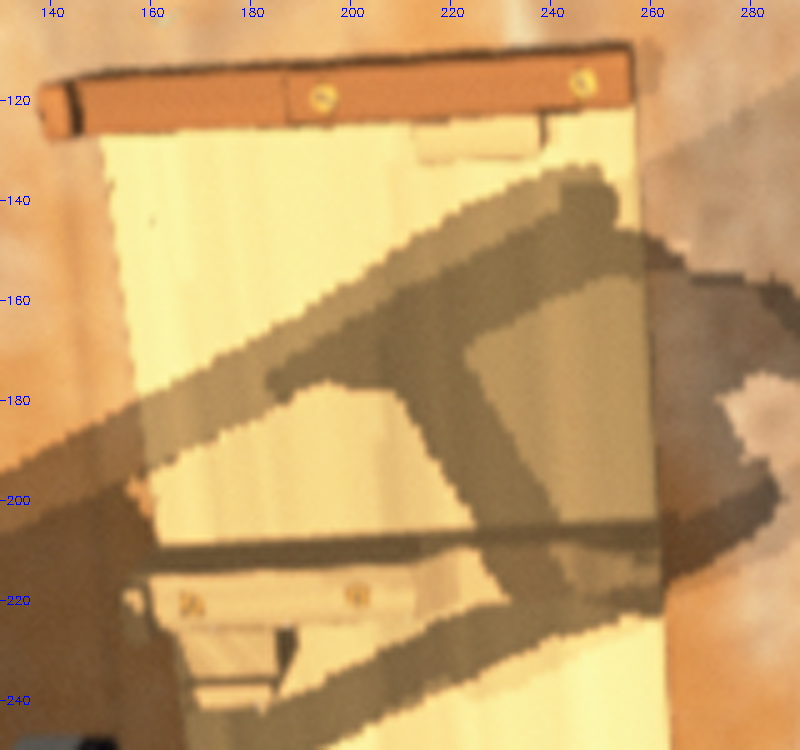

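View pics/c2b.png

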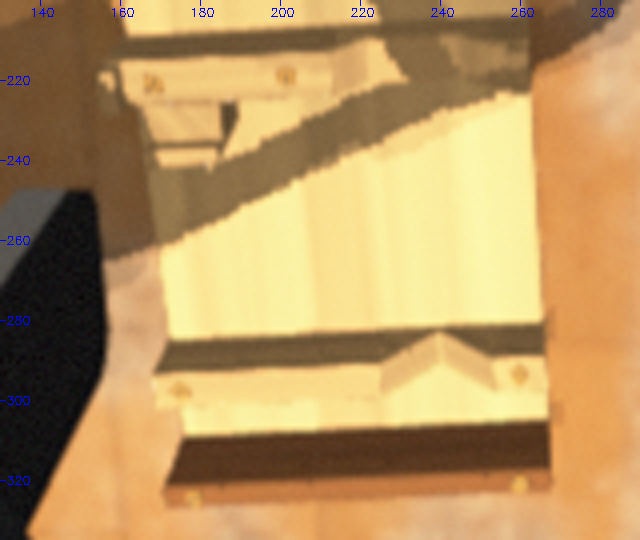

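View pics/c3.png

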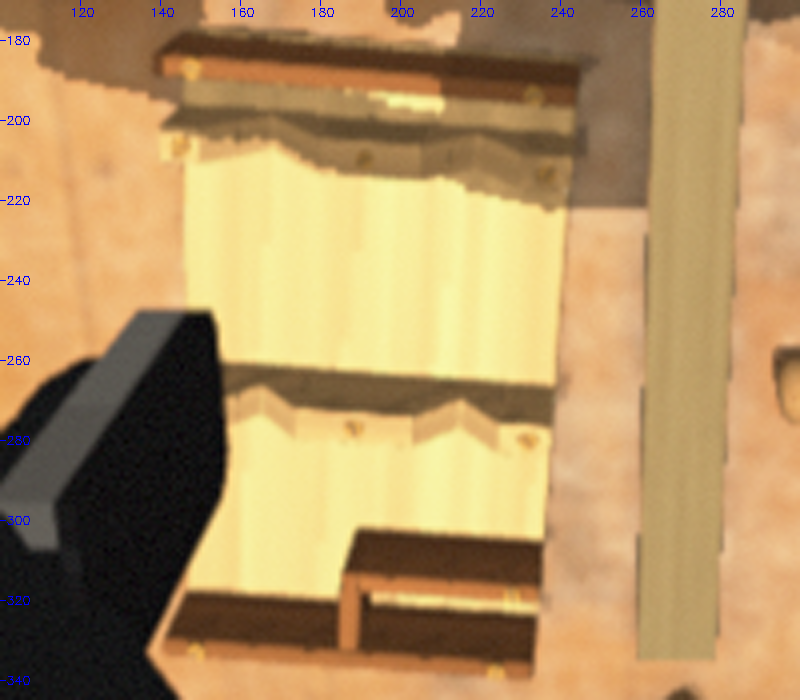

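```bash
cat > fit.py <<'E'
from h import *
from scipy.optimize import least_squares
def fit(pts,x0):
    # pts: (img,X,Y,Z,u,v,wu,wv)
    def f(p):
        c,s=np.cos(p[2]),np.sin(p[2]); r=[]
        for (d,X,Y,Z,u,v,wu,wv) in pts:
            a,b=w2px(d,np.array([p[0]+c*X-s*Y,p[1]+s*X+c*Y,Z])); r+=[(a-u)*wu,(b-v)*wv]
        return np.array(r)
    q=least_squares(f,x0); print(np.round(q.x,4),np.round(np.degrees(q.x[2]),2)); print(np.round(q.fun.reshape(-1,2),1).tolist()); return q.x
E
python3 - <<'E'
from fit import *
a=load("w2");b=load("w3"); m=.001
P=lambda d,x,y,z,u,v,wu=1,wv=1:(d,x*m,y*m,z*m,u,v,wu,wv)
fit([P(a,-72,143,9,267,305.5),P(a,72,143,9,176,309),P(a,-72,-136,52,256.5,121.5),P(a,-72,-150,52,256.5,111),P(a,-32,119,34,239,297),P(a,-72,-18,38,262,208.5,0,1),P(a,-72,-18,9,262,205,1,1)],[.42,.2,np.pi])
fit([P(b,-54,-163,40,140,333.5),P(b,86,-163,40,233.5,339.5),P(b,-20,-66,40,164.5,278.5),P(b,52,-66,40,214,281.5),P(b,-54,73,40,139,187.5),P(b,86,73,40,244,193.5),],[.42,-.2,0])
E
```

```text
[0.4128 0.2223 3.2061] 183.69
[[0.6, -3.5], [-0.7, -2.4], [0.1, 1.2], [-0.6, -0.2], [0.9, 2.4], [-0.0, 2.4], [-0.2, -1.1]]
[ 0.4181 -0.1946 -0.0888] -5.09
[[0.7, 1.3], [0.3, 1.7], [-0.9, 1.1], [0.2, 1.7], [-1.1, -3.5], [0.9, -1.1]]
```

```bash
python3 - <<'E'
import cv2
def crop(n,x0,y0,x1,y1,k,o):
    im=cv2.imread(f"pics/{n}.png")[y0:y1,x0:x1]; im=cv2.resize(im,None,fx=k,fy=k,interpolation=cv2.INTER_CUBIC)
    for g in range((x0//20+1)*20,x1,20): cv2.line(im,((g-x0)*k,0),((g-x0)*k,5),(255,0,0),1); cv2.putText(im,str(g),((g-x0)*k-10,16),0,.4,(255,0,0))
    for g in range((y0//20+1)*20,y1,20): cv2.line(im,(0,(g-y0)*k),(5,(g-y0)*k),(255,0,0),1); cv2.putText(im,str(g),(6,(g-y0)*k+4),0,.4,(255,0,0))
    cv2.imwrite(f"pics/{o}.png",im)
crop("w3",290,150,470,290,4,"c3u")
crop("w1",340,0,510,200,4 if False else 3,"c1u")
E
```

```text
(no output)
```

View pics/c3u.png

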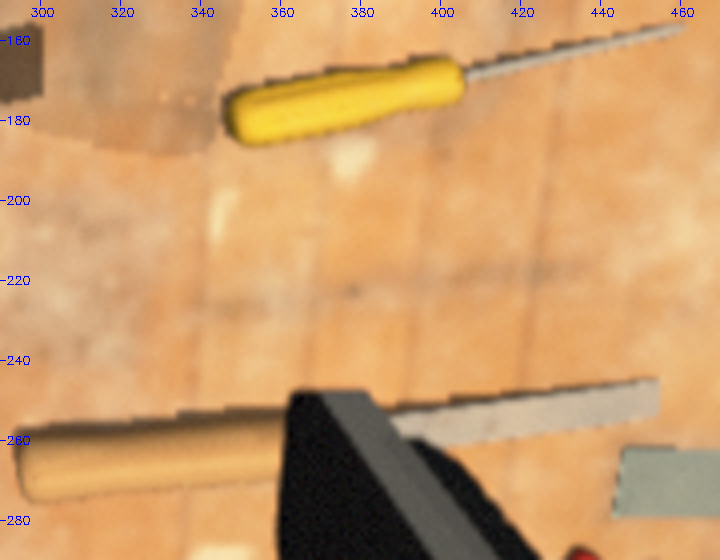

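View pics/c1u.png

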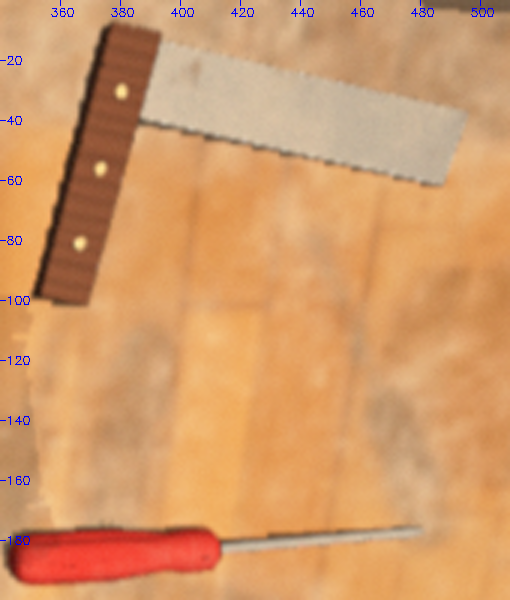

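```bash
python3 - <<'E'
from fit import *
a=load("w1");b=load("w3"); m=.001
def line(d,bu,ti,zb,zt,L):
    B=px2w(d,*bu,zb);T=px2w(d,*ti,zt); v=(B-T)[:2]; print("origin",np.round((B+T)[:2]/2,4),"len",np.linalg.norm(v),"yaw y-axis deg",np.degrees(np.arctan2(v[1],v[0])))
line(b,(295.5,265),(455,249.5),.013,.012,.244)
line(a,(344,186),(480,177),.012,.012,.195)
line(b,(347,180),(460,157),.010,.010,.161)
P=lambda d,x,y,z,u,v,wu=1,wv=1:(d,x*m,y*m,z*m,u,v,wu,wv)
fit([P(a,55,59,14,393.5,11.5),P(a,-55,59,14,369.5,101.5),P(a,-55,81,14,353.5,100),P(a,55,81,14,377,8),P(a,53,-81,8,495,38),P(a,23,-81,8,487.5,61.5)],[.7,.3,np.pi/2])
# batten, and heights
for n in ["wood_block","green_pencil"]: pass
E
```

```text
origin [ 0.6996 -0.24  ] len 0.23523160371278032 yaw y-axis deg -174.31141827409223
origin [0.713 0.096] len 0.1875805466676739 yaw y-axis deg -175.91848614112513
origin [ 0.7272 -0.1062] len 0.15490957632917957 yaw y-axis deg -168.3239827423356
[0.7098 0.2445 1.3834] 79.26
[[-0.4, -0.4], [-1.7, 1.8], [-2.2, -0.0], [-1.5, -0.7], [3.7, -0.7], [2.1, 0.9]]
```

```bash
cat > ba.py <<'E'
from h import *
from scipy.optimize import least_squares
V={n:load(n) for n in ["w1","w2","w3"]}
# objects: name->list of (view, X,Y,Z mm, u,v)
O={
'joiner':[("w2",-72,143,9,267,305.5),("w2",72,143,9,176,309),("w2",-72,-136,52,256.5,121.5),("w2",-72,-150,52,256.5,111),("w2",-32,119,34,239,297),("w2",-72,-18,9,262,205)],
'driver':[("w3",-54,-163,40,140,333.5),("w3",86,-163,40,233.5,339.5),("w3",-20,-66,40,164.5,278.5),("w3",52,-66,40,214,281.5),("w3",-54,73,40,139,187.5),("w3",86,73,40,244,193.5)],
'chisel':[("w3",0,122,13,295.5,265),("w3",0,-122,12,455,249.5)],
'red':[("w1",0,98,12,344,186),("w1",0,-98,12,480,177),("w3",0,98,12,334,13),("w3",0,-98,12,488,3)],
'yellow':[("w3",0,80,10,347,180),("w3",0,-80,10,460,157)],
'dowel':[("w1",0,40,6,345,244),("w1",0,-40,6,400,242),("w3",0,40,6,334.5,91.5),("w3",0,-40,6,397.5,88.5)],
'square':[("w1",55,59,14,393.5,11.5),("w1",-55,59,14,369.5,101.5),("w1",-55,81,14,353.5,100),("w1",55,81,14,377,8),("w1",53,-81,8,495,38),("w1",23,-81,8,487.5,61.5),
 ("w2",55,81,14,379,156),("w2",-55,59,14,374,232),("w2",55,59,14,395,158),("w2",-55,81,14,359,229),("w2",53,-81,8,485,177),("w2",23,-81,8,481,196)],
}
I={'joiner':(.413,.222,3.206),'driver':(.418,-.195,-.089),'chisel':(.70,-.24,1.67),'red':(.713,.096,1.64),'yellow':(.727,-.106,1.77),'dowel':(.68,0,1.6),'square':(.71,.245,1.383)}
N=list(O)
def proj(d,P,c):
    M=q2R(d['rot'])@R.from_rotvec([c[2],c[3],0]).as_matrix()
    p=(np.asarray(P)-d['pos']-np.array([c[4],c[5],c[1]]))@M; f=d['fx']*(1+c[0]); return f*p[0]/p[2]+d['cx'],f*p[1]/p[2]+d['cy']
def F(x,full=False):
    c=x[:6]; r=[]
    for i,n in enumerate(N):
        p=x[6+3*i:9+3*i]; cs,sn=np.cos(p[2]),np.sin(p[2]); rr=[]
        for (w,X,Y,Z,u,v) in O[n]:
            X,Y,Z=X/1e3,Y/1e3,Z/1e3
            a,b=proj(V[w],[p[0]+cs*X-sn*Y,p[1]+sn*X+cs*Y,Z],c); rr+=[a-u,b-v]
        r+=rr
        if full: print(n,np.round(p[:2],4),round(np.degrees(p[2]),2),np.round(rr,1).tolist())
    return np.r_[r,c/np.array(PR)]
for PR in [(.02,.004,.02,.02,.002,.002),(1e-4,.03,.02,.02,.002,.002),(.05,.001,.02,.02,.002,.002)]:
    q=least_squares(F,np.r_[np.zeros(6),np.concatenate([I[n] for n in N])],loss='soft_l1')
    print(np.round(q.x[:6],4),q.cost); F(q.x,True)
E
python3 ba.py
```

```text
[-0.0181  0.0005  0.0167  0.0176 -0.      0.    ] 28.570066064298032
joiner [0.421 0.23 ] 183.98 [0.2, -4.0, -0.5, -1.9, 0.4, 1.6, -0.3, 0.4, 1.0, 1.9, -0.6, -1.1]
driver [ 0.4261 -0.186 ] -4.95 [0.3, 1.3, -0.1, 0.8, -0.8, 0.4, 0.1, 0.7, -0.3, -4.1, 0.8, -2.0]
chisel [ 0.7124 -0.2334] 95.32 [-1.0, 0.1, 1.0, 0.0]
red [0.7266 0.1057] 93.47 [-0.9, -1.4, 0.8, -0.2, -1.7, 0.8, 2.3, 0.3]
yellow [ 0.7405 -0.0974] 101.59 [-0.1, 0.0, 0.1, -0.0]
dowel [0.6813 0.0083] 92.63 [0.7, -0.7, -1.5, -1.0, 2.2, 0.5, -0.9, 0.5]
square [0.7231 0.2571] 79.96 [0.1, 0.7, 0.4, 0.7, 0.4, -0.9, -0.4, 0.5, 0.5, -0.8, -0.3, 0.1, 0.5, -0.5, -0.9, -0.6, -0.1, 0.4, -0.4, -0.1, 1.9, -0.4, -1.6, 0.5]
[-0.      0.0081  0.0133  0.0184  0.      0.    ] 28.655336072448264
joiner [0.4215 0.2265] 184.02 [0.3, -4.0, -0.6, -1.9, 0.4, 1.6, -0.3, 0.5, 1.1, 1.8, -0.6, -1.3]
driver [ 0.4266 -0.1897] -4.92 [0.3, 1.3, -0.1, 0.8, -0.8, 0.4, 0.1, 0.7, -0.3, -4.1, 0.8, -2.0]
chisel [ 0.7127 -0.2372] 95.31 [-1.0, 0.1, 1.1, 0.0]
red [0.7269 0.102 ] 93.48 [-1.0, -1.5, 0.9, -0.3, -1.7, 0.8, 2.2, 0.4]
yellow [ 0.7408 -0.1013] 101.6 [-0.2, 
[... 227 characters left out ...]
, 2.0, -0.4, -1.5, 0.5]
[-0.02   -0.      0.0175  0.0169  0.      0.    ] 28.252737734982574
joiner [0.4206 0.2306] 183.96 [0.2, -4.0, -0.5, -2.0, 0.4, 1.6, -0.3, 0.4, 1.0, 1.9, -0.6, -1.1]
driver [ 0.4257 -0.1855] -4.95 [0.4, 1.2, -0.1, 0.8, -0.8, 0.4, 0.1, 0.7, -0.3, -4.1, 0.8, -2.0]
chisel [ 0.7121 -0.2328] 95.33 [-1.0, 0.1, 1.0, 0.0]
red [0.7263 0.1063] 93.46 [-0.9, -1.5, 0.8, -0.2, -1.7, 0.8, 2.2, 0.3]
yellow [ 0.7402 -0.0969] 101.59 [-0.1, 0.0, 0.1, -0.0]
dowel [0.681  0.0089] 92.63 [0.7, -0.7, -1.5, -1.0, 2.2, 0.5, -0.9, 0.5]
square [0.7229 0.2576] 79.95 [0.1, 0.7, 0.4, 0.7, 0.4, -0.9, -0.4, 0.6, 0.5, -0.8, -0.3, 0.1, 0.6, -0.5, -0.9, -0.6, -0.1, 0.4, -0.4, -0.1, 1.9, -0.4, -1.5, 0.5]
```

```bash
python3 - <<'E'
from h import *
d=snap("side","s1");d=snap("scene","sc1")
def crop(n,x0,y0,x1,y1,k,o):
    im=cv2.imread(f"pics/{n}.png")[y0:y1,x0:x1]; im=cv2.resize(im,None,fx=k,fy=k,interpolation=cv2.INTER_CUBIC)
    for g in range((x0//20+1)*20,x1,20): cv2.line(im,((g-x0)*k,0),((g-x0)*k,5),(255,0,0),1); cv2.putText(im,str(g),((g-x0)*k-10,16),0,.4,(255,0,0))
    for g in range((y0//20+1)*20,y1,20): cv2.line(im,(0,(g-y0)*k),(5,(g-y0)*k),(255,0,0),1); cv2.putText(im,str(g),(6,(g-y0)*k+4),0,.4,(255,0,0))
    cv2.imwrite(f"pics/{o}.png",im)
crop("s1",150,130,400,310,3,"cs1")
crop("sc1",110,120,380,310,3 if False else 2,"csc0")
crop("sc1",200,130,360,250,5,"csc1")
crop("sc1",115,145,345,305,3,"csc2")
E
```

```text
(no output)
```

View pics/cs1.png

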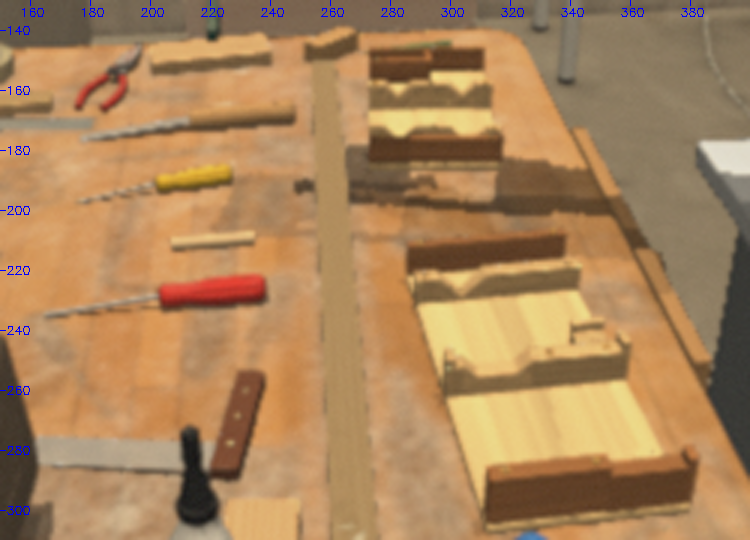

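View pics/csc1.png

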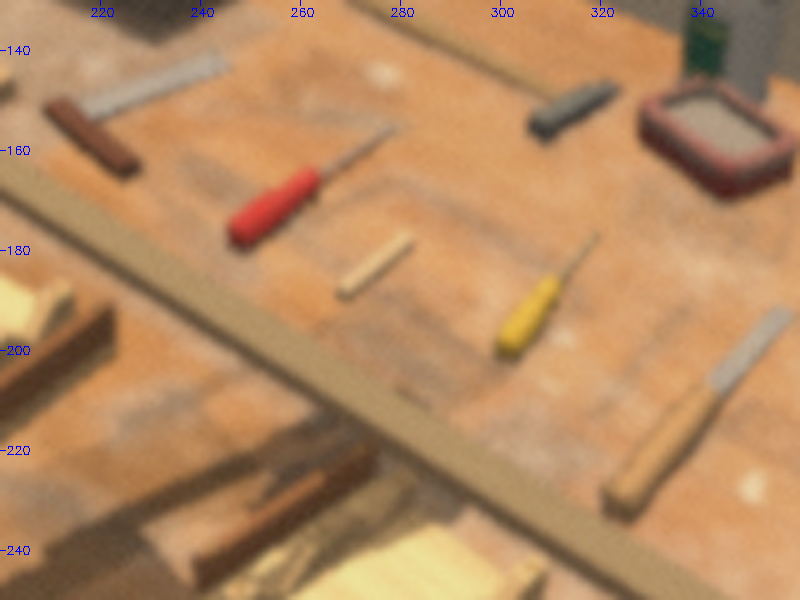

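View pics/csc2.png

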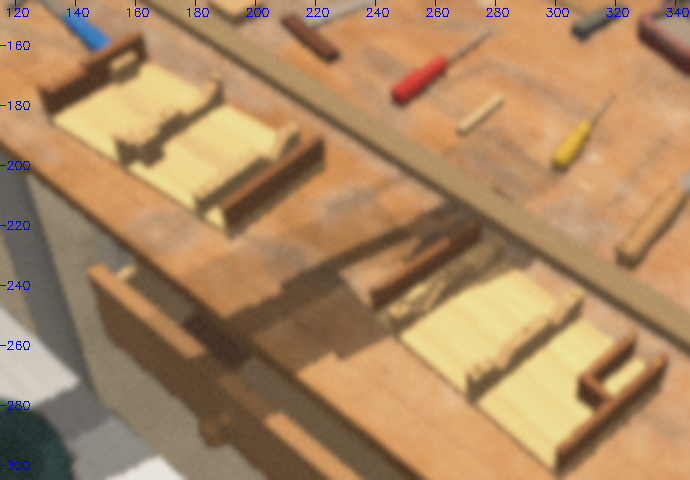

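```bash
cat > ba2.py <<'E'
exec(open('ba.py').read().split("for PR in")[0])
V['s1']=load('s1');V['sc1']=load('sc1')
E={'chisel':[("s1",0,122,13,247.5,168),("s1",0,-122,12,178,176),("sc1",0,122,13,324,229),("sc1",0,-122,12,356,192.5)],
'yellow':[("s1",0,80,10,227,188),("s1",0,-80,10,175.5,197.5),("sc1",0,80,10,302,199),("sc1",0,-80,10,319,177)],
'red':[("s1",0,98,12,238.5,226),("s1",0,-98,12,164.5,236),("sc1",0,98,12,247.5,177),("sc1",0,-98,12,278.5,155)],
'dowel':[("s1",0,40,6,235,209.5),("s1",0,-40,6,207,211.5),("sc1",0,40,6,268,188),("sc1",0,-40,6,281.5,177.5)],
'driver':[("s1",86,73,40,272.5,176.5),("s1",-54,73,40,317,174),("sc1",-54,-163,0,300.5,303),("sc1",-54,73,40,239,241),("sc1",86,73,40,276,219)],
'joiner':[("s1",-72,-150,0,312,306.5),("s1",72,-150,0,380,300),("sc1",72,157,0,192,223)],
'square':[("s1",-55,59,14,229.5,254),("s1",-55,81,14,238,254.5)]}
import copy
Ow=O
def G(x,full=False):
    r=[]
    for i,n in enumerate(N):
        p=x[30+3*i:33+3*i]; cs,sn=np.cos(p[2]),np.sin(p[2]); rr=[]
        for (w,X,Y,Z,u,v) in O[n]:
            c=x[0:6] if w[0]=='w' else x[6:12] if w=='s1' else x[12:18]
            X,Y,Z=X/1e3,Y/1e3,Z/1e3
            a,b=proj(V[w],[p[0]+cs*X-sn*Y,p[1]+sn*X+cs*Y,Z],c); rr+=[a-u,b-v]
        r+=rr
        if full: print(n,np.round(p[:2],4),round(np.degrees(p[2]),2),np.round(rr,1).tolist())
    return np.r_[r,x[:6]/PW,x[6:18]/PO]
x0=np.r_[np.zeros(30),np.concatenate([I[n] for n in N])]
for mode in ["ext","both"]:
    PW=np.array([.02,.004,.03,.03,.003,.003]);PO=np.tile([.003,.002,.003,.003,.002,.002],2)
    O={n:(E[n] if mode=="ext" else Ow[n]+E[n]) for n in N}
    q=least_squares(G,x0,loss='soft_l1'); print(mode,np.round(q.x[:18],4).reshape(3,6)); G(q.x,True)
E
python3 ba2.py
```

```text
ext [[ 0.      0.      0.      0.      0.      0.    ]
 [-0.0015  0.0009  0.0036 -0.0029  0.0009  0.0001]
 [-0.0018  0.0002  0.0009 -0.0015 -0.0009 -0.0001]]
joiner [0.4119 0.2194] 183.31 [0.0, 0.7, -0.2, 0.0, 0.3, 2.0]
driver [ 0.4183 -0.1961] -6.41 [-0.3, -0.3, 0.3, 2.3, 0.5, 3.1, -0.1, -0.3, -0.3, -2.0]
chisel [ 0.7047 -0.2414] 97.12 [0.6, -0.5, -2.0, -0.7, -0.6, 1.5, 0.1, -4.9]
red [0.7182 0.0964] 96.1 [0.2, -0.2, -0.6, -1.6, -0.4, 0.4, -0.5, -2.8]
yellow [ 0.7325 -0.1061] 104.08 [-0.1, 0.0, 0.0, -0.6, -0.2, 0.7, -0.0, -3.5]
dowel [ 0.67   -0.0011] 92.65 [0.2, 0.3, 0.2, 0.5, 0.1, 0.3, 0.6, -0.3]
square [0.7139 0.2462] 78.59 [-0.3, -0.1, 0.3, 0.1]
both [[-0.0131  0.002   0.0109  0.016  -0.0031 -0.0026]
 [-0.0044  0.0008  0.002  -0.0053  0.0024  0.0009]
 [-0.0021  0.0008  0.0036 -0.0007 -0.0006  0.    ]]
joiner [0.4171 0.2242] 183.9 [0.1, -4.3, -0.5, -2.4, 0.4, 1.9, -0.3, 0.7, 0.9, 1.7, -0.6, -1.2, 0.2, 1.5, -0.1, 0.3, 0.8, 1.3]
driver [ 0.4225 -0.1924] -5.23 [0.3, 0.9, -0.4, 0.8, -0.6, 0.5, 0.2, 1.0, 0.2, -3.8, 1.2, -1.2, 0.3, -0.2, 0.9, 2.0, 1.3, 1.8, -0.5, -0.1, -1.4, -2.2]
chisel [ 0.7087 -0.2394] 95.54 [-0.9, 0.3, 1.2, -0.2, 1.0, -0.5, -1.6, -1.6, -1.7, 1.2, 0.7, -4.2]
red [0.7225 0.0993] 93.64 [-1.0, -0.9, 1.0, -0.1, -1.7, 1.2, 2.9, 0.0, 0.4, 0.4, -0.5, -2.9, -1.4, 0.3, 0.2, -2.0]
yellow [ 0.7365 -0.1034] 101.89 [-0.1, 0.4, 0.4, -0.2, 0.3, 0.2, 0.2, -1.4, -1.3, 0.6, 0.5, -2.9]
dowel [0.6764 0.0024] 92.59 [0.1, -0.8, -2.1, -1.0, 1.6, 0.5, -1.3, 0.5, -0.5, 0.2, -0.5, 0.3, 0.3, 0.1, 0.7, -0.4]
square [0.7188 0.251 ] 79.89 [0.1, 0.5, 0.1, 0.7, 0.1, -0.9, -0.5, 0.3, 0.9, -0.9, -0.1, 0.1, 0.4, -0.4, -1.3, -0.6, -0.3, 0.5, -0.8, -0.1, 1.9, -0.2, -1.6, 0.6, -1.1, -0.2, -0.5, -0.2]
```

```bash
python3 - <<'E'
s=open('ba2.py').read()
s=s.replace('import copy','''
tip={'chisel':1.5,'red':3,'yellow':2.5}
for n,t in tip.items():
    for D in (O,E): D[n]=[(w,X,Y,(t if Y<0 else Z),u,v) for (w,X,Y,Z,u,v) in D[n]]
for D in (O,E): D['square']=[(w,X,Y,(1.5 if Y<0 else Z),u,v) for (w,X,Y,Z,u,v) in D['square']]
''').replace("[.02,.004,.03,.03,.003,.003]","[.003,.002,.006,.006,.002,.002]")
open('ba3.py','w').write(s)
E
python3 ba3.py
```

```text
ext [[ 0.      0.      0.      0.      0.      0.    ]
 [-0.0012  0.0006  0.0021 -0.003   0.001   0.0001]
 [-0.0024  0.0004  0.0009 -0.001  -0.001  -0.0001]]
joiner [0.413  0.2212] 183.48 [-0.0, 0.8, -0.1, -0.1, 0.2, 1.5]
driver [ 0.419  -0.1959] -6.27 [-0.4, -0.9, 0.3, 1.7, 0.6, 2.8, -0.1, -0.4, -0.5, -2.1]
chisel [ 0.7048 -0.2443] 95.79 [0.8, -1.2, -1.5, 0.6, -0.9, 1.6, 0.8, -1.8]
red [0.7192 0.0955] 94.73 [0.1, -0.6, -0.3, -0.2, -0.7, 0.2, 0.0, -0.6]
yellow [ 0.7333 -0.1075] 102.6 [-0.1, -0.5, 0.1, 0.3, -0.5, 0.6, 0.5, -1.5]
dowel [ 0.6705 -0.    ] 92.73 [0.1, -0.1, 0.0, 0.0, -0.2, 0.2, 0.2, -0.5]
square [0.7141 0.2486] 78.57 [-0.3, -0.1, 0.3, 0.1]
both [[-0.0017  0.004   0.0029  0.002  -0.0001 -0.0002]
 [-0.0014  0.0009  0.002  -0.0026  0.0013  0.0002]
 [-0.0028  0.0005  0.0011 -0.0009 -0.0011 -0.    ]]
joiner [0.4135 0.2223] 183.62 [0.2, -4.1, -0.4, -3.1, 0.3, 2.0, -0.4, 0.7, 0.8, 1.7, -0.3, -1.1, 0.0, 1.3, -0.1, 0.2, 0.3, 1.3]
driver [ 0.4186 -0.1947] -5.37 [0.7, 0.3, -0.3, 1.0, -0.6, 0.4, 0.1, 1.3, 0.0, -3.5, 1.0, -0.8, 0.0, -0.5, 0.7, 1.8, 1.1, 2.2, -0.6, -0.1, -1.4, -2.2]
chisel [ 0.7055 -0.2435] 94.38 [-0.1, 0.2, 0.0, -0.1, 0.6, -0.7, -1.7, 0.3, -1.8, 0.9, 1.5, -1.6]
red [0.7191 0.0959] 93.41 [-0.2, -0.4, 0.2, -0.7, -1.4, 0.5, 1.6, 0.4, 0.2, 0.0, -0.2, -0.6, -1.3, 0.0, 0.4, -0.3]
yellow [ 0.7326 -0.1066] 101.04 [0.4, 0.2, -0.2, -0.1, 0.2, -0.0, 0.2, 0.1, -1.5, 0.5, 0.8, -1.3]
dowel [ 6.715e-01 -4.000e-04] 92.43 [0.2, -0.2, -1.3, -0.2, 1.1, 0.1, -0.9, -0.0, -0.3, -0.1, -0.3, -0.0, 0.1, 0.1, 0.6, -0.5]
square [0.7141 0.2474] 79.7 [0.6, -0.5, 0.1, 0.9, -0.2, -0.8, -0.3, -0.6, 0.3, -1.2, -0.8, -0.1, 0.9, 0.1, -0.9, 0.4, 0.4, 1.1, -0.6, 0.8, 1.5, -0.4, -2.1, 0.4, -0.6, -0.7, -0.1, -0.7]
```

Emit:
servo_tool(dp=[[128,-179,-190],[128,-179,-190],[128,-179,-190],[128,-179,-190],[128,-179,-190],[128,-179,-190],[128,-179,-190],[128,-179,-190],[128,-179,-190],[128,-179,-190]], delta_rot=[[0,0,-70],[0,0,-70],[0,0,-70],[0,0,-70],[0,0,-70],[0,0,-70],[0,0,-70],[0,0,-70],[0,0,-70],[0,0,-70]], hand=[0,0,0,0,0,0,0,0,0,0])

```text
t: 3.55
position: [0.6577, -0.2384, 0.1563]
eef_rot: [-0.12, -0.696, -0.122, 0.698]
wrist_force: [0.0, 0.8, -0.1]
finger_gap: 0.505
```

Emit:
servo_tool(dp=[[0,0,0],[0,0,0],[0,0,0],[0,0,0]], delta_rot=[[0,0,-15.6],[0,0,-15.6],[0,0,-15.6],[0,0,-15.6]], hand=[0,0,0,0])

```text
t: 3.88
position: [0.658, -0.2381, 0.1588]
eef_rot: [0.028, 0.707, 0.028, -0.706]
wrist_force: [-0.3, -0.1, 0.5]
finger_gap: 0.501
```

```bash
cat >> h.py <<'E'
def st():
    s=bot.sense(); M=q2R(s['eef_rot']); return s,M
def rep():
    s,M=st(); print("t",round(s['t'],2),"p",np.round(np.array(s['position'])*1000,1),"open-dir deg",round(np.degrees(np.arctan2(M[1,1],M[0,1])),2),"ax",np.round(M[:,0],3),"gap",round(s['finger_gap'],3),"F",np.round(s['wrist_force'],1),"q",np.round(s['qpos'],2))
E
python3 - <<'E'
from h import *
rep(); snap("wrist","w4"); d=load("w4")
for X,Y in [(.6576,-.2472)]: print(w2px(d,np.array([X,Y,.013])))
E
```

```text
t 3.88 p [ 658.  -238.1  158.8] open-dir deg -85.44 ax [ 0. -0. -1.] gap 0.501 F [-0.3 -0.1  0.5] q [-0.43  0.45  1.1   0.    1.59  1.06]
(np.float64(267.2658390171925), np.float64(178.9852315116814))
```

View pics/w4.png

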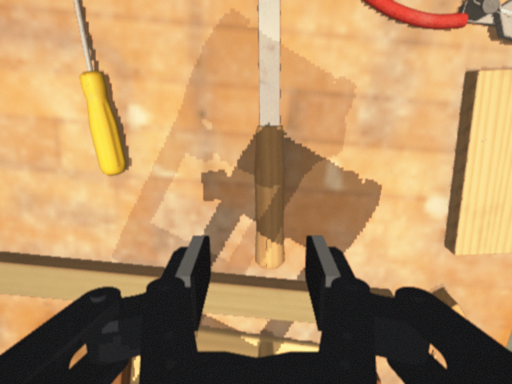

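Emit:
servo_tool(dp=[[0,-10,-60],[0,-10,-110],[0,-10,-130],[0,-10,-140],[0,-10,-140]], delta_rot=[[0,0,0],[0,0,0],[0,0,0],[0,0,0],[0,0,0]], hand=[0,0,0,0,0])

```text
t: 4.35
position: [0.657, -0.2484, 0.0171]
eef_rot: [-0.028, -0.706, -0.028, 0.708]
wrist_force: [-0.5, -0.4, 0.5]
finger_gap: 0.499
```

Emit:
servo_tool(dp=[[0,0,0],[0,0,0],[0,0,0],[0,0,0],[0,0,0],[0,0,0]], delta_rot=[[0,0,0],[0,0,0],[0,0,0],[0,0,0],[0,0,0],[0,0,0]], hand=[1,1,1,1,1,1])

```text
t: 4.85
position: [0.6582, -0.2488, 0.0187]
eef_rot: [0.027, 0.707, 0.027, -0.706]
wrist_force: [-0.4, 0.6, 1.6]
finger_gap: 0.252
```

Emit:
servo_tool(dp=[[0,0,40],[0,0,80],[0,0,110],[0,0,130],[0,0,130],[0,0,130]], delta_rot=[[0,0,0],[0,0,0],[0,0,0],[0,0,0],[0,0,0],[0,0,0]], hand=[1,1,1,1,1,1])

```text
t: 5.35
position: [0.6585, -0.2493, 0.1493]
eef_rot: [0.028, 0.707, 0.027, -0.706]
wrist_force: [-1.2, -0.3, -2.0]
finger_gap: 0.252
```

Emit:
servo_tool(dp=[[-40,40,0],[-75,80,0],[-105,120,0],[-130,160,0],[-155,200,0],[-170,240,0],[-185,280,0],[-195,315,0],[-200,350,0],[-208,380,0]], delta_rot=[[0,0,7],[0,0,14],[0,0,21],[0,0,28],[0,0,35],[0,0,42],[0,0,49],[0,0,56],[0,0,63],[0,0,70]], hand=[1,1,1,1,1,1,1,1,1,1])

```text
t: 6.18
position: [0.4531, 0.109, 0.1447]
eef_rot: [-0.428, -0.56, -0.43, 0.564]
wrist_force: [1.2, 0.7, -2.3]
finger_gap: 0.252
```

Emit:
servo_tool(dp=[[0,35,0],[0,35,0],[0,35,0],[0,35,0],[0,35,0]], delta_rot=[[0,0,7],[0,0,14],[0,0,19],[0,0,19],[0,0,19]], hand=[1,1,1,1,1])

```text
t: 6.6
position: [0.4546, 0.1426, 0.1455]
eef_rot: [0.513, 0.484, 0.515, -0.487]
wrist_force: [-0.8, -0.8, -2.4]
finger_gap: 0.248
```

```bash
python3 - <<'E'
from h import *
rep(); snap("wrist","w5"); snap("side","s5")
E
```

```text
t 6.6 p [454.6 142.6 145.5] open-dir deg 3.28 ax [-0.005 -0.001 -1.   ] gap 0.248 F [-0.8 -0.8 -2.4] q [ 0.18 -0.03  1.7  -0.    1.48  0.13]
```

View pics/w5.png

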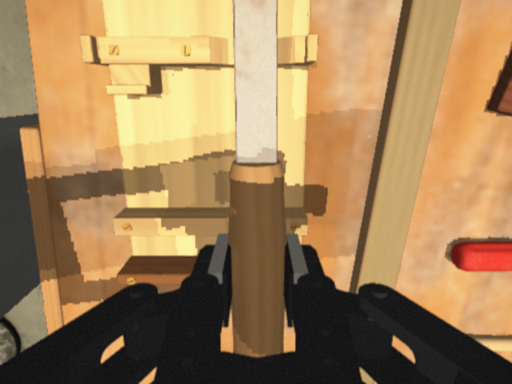

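View pics/s5.png

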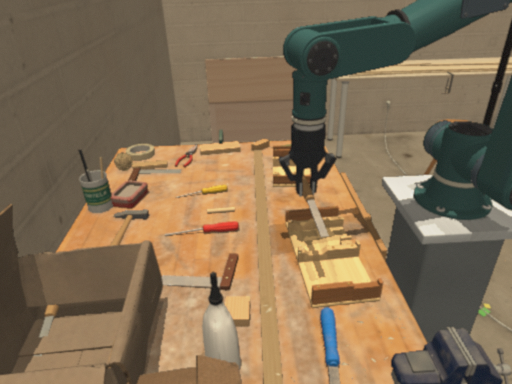

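Emit:
servo_tool(dp=[[-5.5,24,0],[-5.5,24,-35],[-5.5,24,-65],[-5.5,24,-80],[-5.5,24,-80],[-5.5,24,-80]], delta_rot=[[2.5,0,0.4],[2.5,0,0.4],[2.5,0,0.4],[2.5,0,0.4],[2.5,0,0.4],[2.5,0,0.4]], hand=[1,1,1,1,1,1])

```text
t: 7.2
position: [0.45, 0.1661, 0.0672]
eef_rot: [0.505, 0.494, 0.527, -0.473]
wrist_force: [0.4, -0.6, -0.9]
finger_gap: 0.249
```

```bash
python3 - <<'E'
from h import *
rep(); snap("wrist","w6"); snap("side","s6"); snap("scene","sc6")
im=cv2.imread("pics/s6.png")[140:310,250:400]; a=cv2.resize(im,None,fx=3,fy=3,interpolation=cv2.INTER_CUBIC)
im=cv2.imread("pics/sc6.png")[130:250,110:240]; b=cv2.resize(im,None,fx=510/120,fy=510/120)[:, :340]
cv2.imwrite("pics/c6.png",np.hstack([a,b]))
E
```

```text
t 7.2 p [450.  166.1  67.2] open-dir deg 3.69 ax [-0.003  0.043 -0.999] gap 0.249 F [ 0.4 -0.6 -0.9] q [0.21 0.04 1.8  0.04 1.3  0.13]
```

View pics/c6.png

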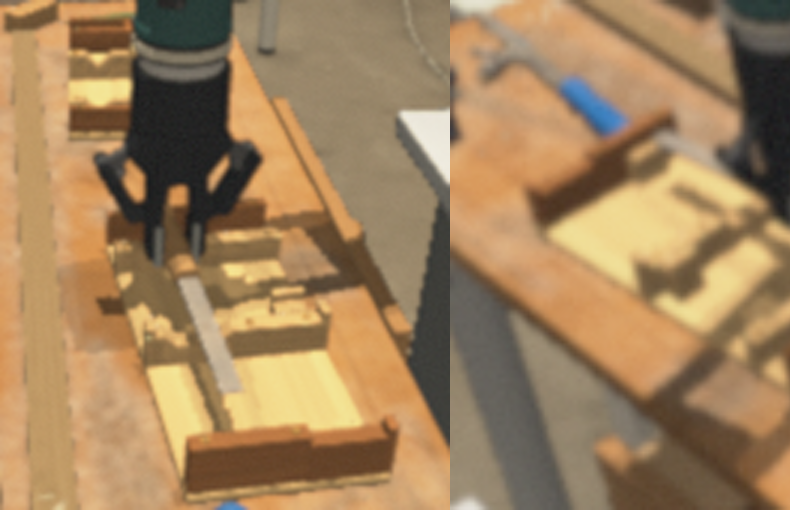

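View pics/w6.png

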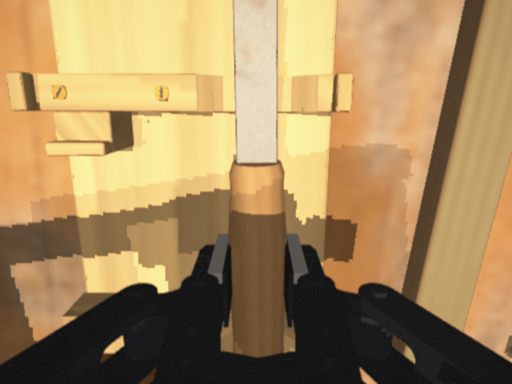

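```bash
cat >> h.py <<'E'
J=(.4135,.224,np.radians(183.7)); D=(.4187,-.194,np.radians(-5.2))
def cw(c,x,y,z):
    return np.array([c[0]+np.cos(c[2])*x*1e-3-np.sin(c[2])*y*1e-3,c[1]+np.sin(c[2])*x*1e-3+np.cos(c[2])*y*1e-3,z*1e-3])
E
python3 - <<'E'
from h import *
d=load("w6")
for p in [(-32,-2,38),(-32,-18,38),(65,-2,38),(-72,-2,38),(-65,-2,42),(60,11,47),(34,11,47)]: print(p,np.round(w2px(d,cw(J,*p)),1))
E
```

```text
(-32, -2, 38) [259.2 110.6]
(-32, -18, 38) [259.2  72.8]
(65, -2, 38) [ 41.4 110.6]
(-72, -2, 38) [349.1 110.6]
(-65, -2, 42) [335.3 110.8]
(60, 11, 47) [ 44.8 142.1]
(34, 11, 47) [105.4 142.1]
```

Emit:
servo_tool(dp=[[-1,0,-12],[-1,0,-20],[-1,0,-25],[-1,0,-25]], delta_rot=[[0,0,0],[0,0,0],[0,0,0],[0,0,0]], hand=[1,1,1,1])

```text
t: 7.68
position: [0.4491, 0.1666, 0.0426]
eef_rot: [0.505, 0.494, 0.527, -0.472]
wrist_force: [-0.6, -0.3, -1.7]
finger_gap: 0.25
```

Emit:
servo_tool(dp=[[0,0,-2],[0,0,-3],[0,0,-3]], delta_rot=[[0,0,0],[0,0,0],[0,0,0]], hand=[1,1,1])

```text
t: 7.93
position: [0.4499, 0.1668, 0.0407]
eef_rot: [0.506, 0.494, 0.527, -0.472]
wrist_force: [-0.5, -0.0, -0.8]
finger_gap: 0.251
```

Force change is small, so it is close to seated; release.

Emit:
servo_tool(dp=[[0,0,-1],[0,0,-1],[0,0,-1],[0,0,-1],[0,0,15],[0,0,50],[0,0,90],[0,0,120],[0,0,120]], delta_rot=[[0,0,0],[0,0,0],[0,0,0],[0,0,0],[0,0,0],[0,0,0],[-2.5,0,0],[-2.5,0,0],[-2.5,0,0]], hand=[0,0,0,0,0,0,0,0,0])

```text
t: 8.68
position: [0.4539, 0.1681, 0.1688]
eef_rot: [0.519, 0.488, 0.513, -0.478]
wrist_force: [0.4, -0.1, 1.0]
finger_gap: 0.5
```

```bash
python3 - <<'E'
from h import *
rep(); snap("wrist","w7"); snap("side","s7"); snap("scene","sc7")
im=cv2.imread("pics/s7.png")[140:310,250:400]; a=cv2.resize(im,None,fx=3,fy=3,interpolation=cv2.INTER_CUBIC)
im=cv2.imread("pics/sc7.png")[130:250,110:240]; b=cv2.resize(im,None,fx=510/120,fy=510/120)[:, :340]
cv2.imwrite("pics/c7.png",np.hstack([a,b]))
d=load("w7")
for p in [(0,122,13),(0,2,13),(0,-122,13)]: print(p,np.round(w2px(d,cw(J,-32,12+p[1],19+p[2])),1))
E
```

```text
t 8.68 p [453.9 168.1 168.8] open-dir deg 3.84 ax [ 0.015  0.004 -1.   ] gap 0.5 F [ 0.4 -0.1  1. ] q [ 0.24 -0.04  1.66  0.    1.51  0.17]
(0, 122, 13) [251.  267.7]
(0, 2, 13) [250.6 124.4]
(0, -122, 13) [250.1 -68.9]
```

View pics/c7.png

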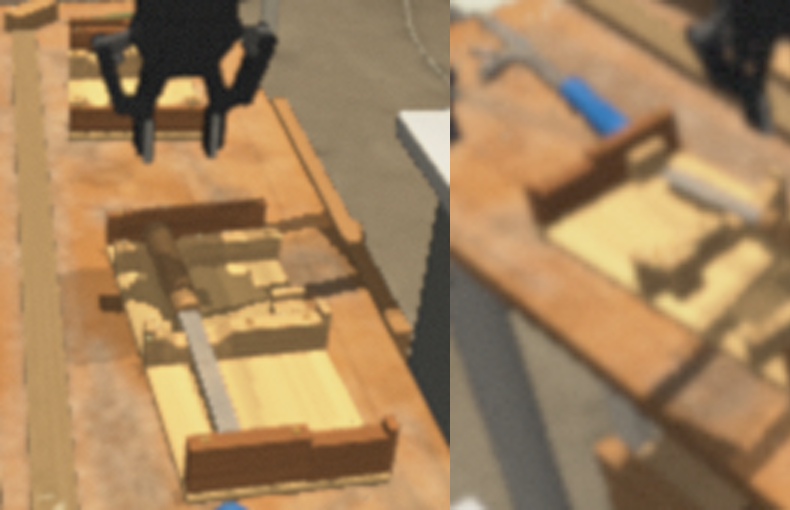

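View pics/w7.png

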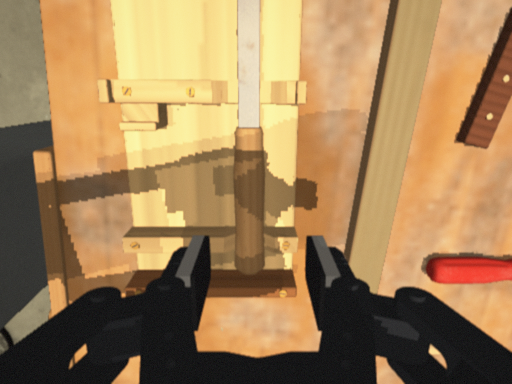

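Emit:
servo_tool(dp=[[192,96,-10],[192,96,-10],[192,96,-10],[192,96,-10],[192,96,-10],[192,96,-10],[192,96,-10]], delta_rot=[[0,0,-14],[0,0,-14],[0,0,-14],[0,0,-14],[0,0,-14],[0,0,-14],[0,0,-14]], hand=[0,0,0,0,0,0,0])

```text
t: 9.42
position: [0.6417, 0.2629, 0.144]
eef_rot: [-0.452, -0.54, -0.455, 0.545]
wrist_force: [-0.9, 0.2, -0.8]
finger_gap: 0.501
```

```bash
python3 - <<'E'
from h import *
rep(); snap("wrist","w8");d=load("w8")
S=(.7141,.2474,np.radians(79.7))
for p in [(4,70,14),(55,59,14),(-55,59,14),(-55,81,14),(55,81,14)]: print(p,np.round(w2px(d,cw(S,*p)),1))
E
```

```text
t 9.42 p [641.7 262.9 144. ] open-dir deg -10.19 ax [-0.008 -0.003 -1.   ] gap 0.501 F [-0.9  0.2 -0.8] q [0.31 0.45 1.13 0.   1.57 0.48]
(4, 70, 14) [265.6 180.2]
(55, 59, 14) [281.4 112.1]
(-55, 59, 14) [278.4 250.2]
(-55, 81, 14) [251.4 250. ]
(55, 81, 14) [251. 112.]
```

View pics/w8.png

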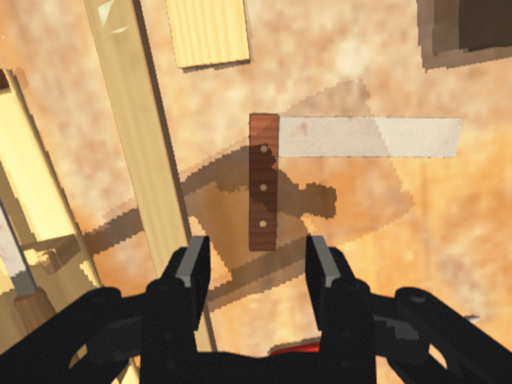

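Emit:
servo_tool(dp=[[3.5,1,-60],[3.5,1,-100],[3.5,1,-120],[3.5,1,-128],[3.5,1,-128]], delta_rot=[[0,0,0],[0,0,0],[0,0,0],[0,0,0],[0,0,0]], hand=[0,0,0,0,0])

```text
t: 9.88
position: [0.6416, 0.2623, 0.0196]
eef_rot: [-0.452, -0.54, -0.455, 0.545]
wrist_force: [-0.4, 0.1, 0.3]
finger_gap: 0.498
```

Emit:
servo_tool(dp=[[0,0,0],[0,0,0],[0,0,0],[0,0,0],[0,0,0],[0,0,0]], delta_rot=[[0,0,0],[0,0,0],[0,0,0],[0,0,0],[0,0,0],[0,0,0]], hand=[1,1,1,1,1,1])

```text
t: 10.38
position: [0.6462, 0.264, 0.0255]
eef_rot: [0.454, 0.544, 0.453, -0.541]
wrist_force: [-1.8, -1.1, 6.7]
finger_gap: 0.229
```

```bash
python3 - <<'E'
from h import *
rep(); snap("wrist","w9");rep(); snap("side","s9")
im=cv2.imread("pics/s9.png")[180:330,140:300]; cv2.imwrite("pics/c9.png",cv2.resize(im,None,fx=4,fy=4,interpolation=cv2.INTER_CUBIC))
E
```

```text
t 10.38 p [646.2 264.   25.5] open-dir deg -10.2 ax [ 0.003  0.001 -1.   ] gap 0.229 F [-1.8 -1.1  6.7] q [ 0.31  0.53  1.25 -0.    1.35  0.48]
t 10.43 p [646.2 263.9  25.5] open-dir deg -10.2 ax [ 0.003  0.001 -1.   ] gap 0.231 F [-2.5 -0.9  6.2] q [ 0.31  0.53  1.25 -0.    1.35  0.48]
```

View pics/w9.png

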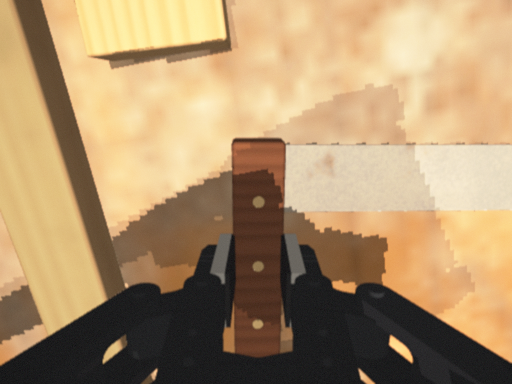

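View pics/c9.png

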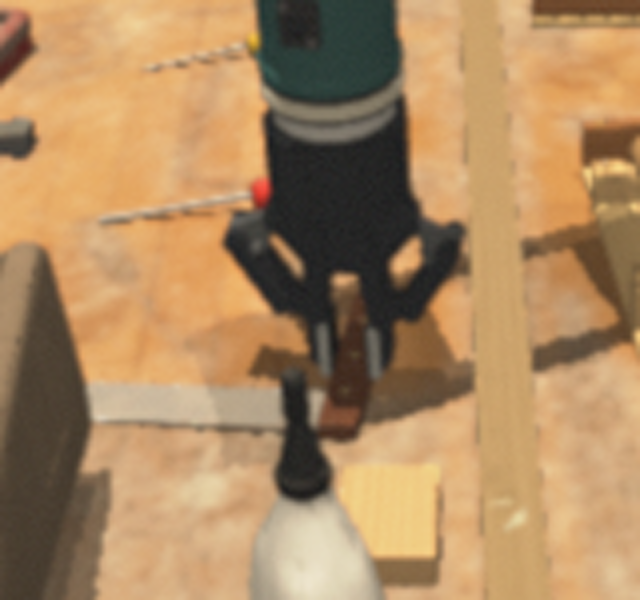

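Emit:
servo_tool(dp=[[0,0,0],[0,0,0],[0,0,0],[0,0,0]], delta_rot=[[0,0,0],[0,0,0],[0,0,0],[0,0,0]], hand=[0,0,0,0])

```text
t: 10.82
position: [0.6451, 0.2637, 0.022]
eef_rot: [-0.454, -0.542, -0.454, 0.543]
wrist_force: [-0.0, 0.4, -1.1]
finger_gap: 0.501
```

Emit:
servo_tool(dp=[[0,0,-6],[0,0,-6],[0,0,-6],[0,0,-6],[0,0,-6]], delta_rot=[[0,0,0],[0,0,0],[0,0,0],[0,0,0],[0,0,0]], hand=[0,0,0,0,0])

```text
t: 11.23
position: [0.6449, 0.2637, 0.0159]
eef_rot: [-0.453, -0.542, -0.454, 0.543]
wrist_force: [-0.2, 0.4, -0.6]
finger_gap: 0.498
```

Emit:
servo_tool(dp=[[0,0,0],[0,0,0],[0,0,0],[0,0,0],[0,0,0],[0,0,0]], delta_rot=[[0,0,0],[0,0,0],[0,0,0],[0,0,0],[0,0,0],[0,0,0]], hand=[1,1,1,1,1,1])

```text
t: 11.73
position: [0.6455, 0.264, 0.0174]
eef_rot: [0.454, 0.543, 0.454, -0.542]
wrist_force: [-1.5, -0.5, 4.3]
finger_gap: 0.235
```

Emit:
servo_tool(dp=[[0,0,40],[0,0,80],[-20,0,110],[-60,0,130],[-100,-5,130],[-140,-10,130],[-180,-20,130],[-236,-30,130],[-236,-30,130],[-236,-30,130]], delta_rot=[[0,0,0],[0,0,0],[0,0,0],[0,0,7],[0,0,14],[0,0,21],[0,0,28],[0,0,35],[0,0,42],[0,0,49]], hand=[1,1,1,1,1,1,1,1,1,1])

```text
t: 12.57
position: [0.4045, 0.2328, 0.1447]
eef_rot: [0.638, 0.302, 0.64, -0.304]
wrist_force: [0.6, 0.6, -1.1]
finger_gap: 0.243
```

Emit:
servo_tool(dp=[[0,0,0],[0,0,0],[0,0,0],[0,0,0],[0,0,0],[0,0,0],[0,0,0],[0,0,0],[0,0,0],[0,0,0]], delta_rot=[[0,0,7],[0,0,14],[0,0,21],[0,0,28],[0,0,35],[0,0,42],[0,0,49],[0,0,55],[0,0,55],[0,0,55]], hand=[1,1,1,1,1,1,1,1,1,1])

```text
t: 13.4
position: [0.4087, 0.2335, 0.1454]
eef_rot: [0.706, -0.023, 0.707, 0.022]
wrist_force: [0.7, -1.1, 0.0]
finger_gap: 0.241
```

```bash
python3 - <<'E'
from h import *
rep(); snap("wrist","w10"); snap("side","s10")
im=cv2.imread("pics/s10.png")[140:310,250:400]; cv2.imwrite("pics/c10.png",cv2.resize(im,None,fx=3,fy=3,interpolation=cv2.INTER_CUBIC))
d=load("w10")
for p in [(65,-2,38),(-65,-2,38),(-72,-18,38),(12,-136,52),(64,-136,52),(-72,-136,52)]: print(p,np.round(w2px(d,cw(J,*p)),1))
E
```

```text
t 13.4 p [408.7 233.5 145.4] open-dir deg 93.64 ax [-0.001 -0.001 -1.   ] gap 0.241 F [ 0.7 -1.1  0. ] q [ 0.4  -0.04  1.71 -0.    1.48 -1.24]
(65, -2, 38) [247.4 107.3]
(-65, -2, 38) [248.9 282.1]
(-72, -18, 38) [269.8 290.1]
(12, -136, 52) [450.1 190.5]
(64, -136, 52) [463.3 110. ]
(-72, -136, 52) [432.2 300.9]
```

View pics/w10.png

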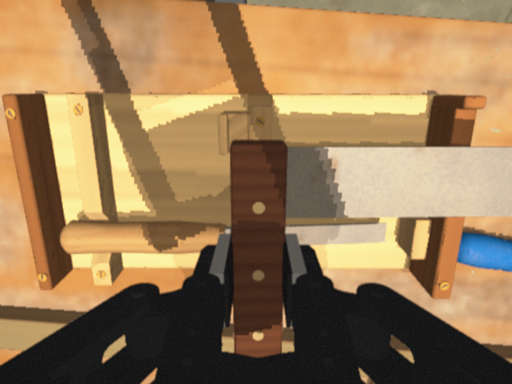

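View pics/c10.png

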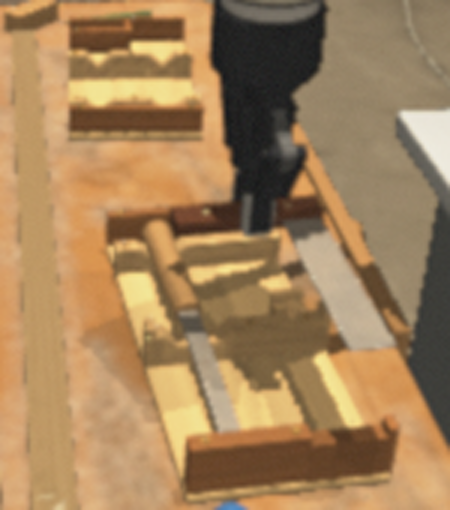

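Emit:
servo_tool(dp=[[0,0,-30],[0,0,-50],[0,0,-65],[0,0,-70],[0,0,-70],[0,0,-70]], delta_rot=[[0,0,0],[0,0,0],[0,0,0],[0,0,0],[0,0,0],[0,0,0]], hand=[1,1,1,1,1,1])

```text
t: 14.0
position: [0.4095, 0.2339, 0.0768]
eef_rot: [0.707, -0.023, 0.707, 0.023]
wrist_force: [-0.2, -0.1, -1.6]
finger_gap: 0.239
```

```bash
python3 - <<'E'
from h import *
rep(); snap("wrist","w11"); snap("side","s11")
im=cv2.imread("pics/s11.png")[140:310,250:400]; cv2.imwrite("pics/c11.png",cv2.resize(im,None,fx=3,fy=3,interpolation=cv2.INTER_CUBIC))
d=load("w11")
for p in [(65,-2,38),(65,-18,38),(64,-136,52)]: print(p,np.round(w2px(d,cw(J,*p)),1))
for p in [(55,-21,52+18),(55,1,52+18)]: print(p,np.round(w2px(d,cw(J,*p)),1))
E
```

```text
t 14.0 p [409.5 233.9  76.8] open-dir deg 93.77 ax [ 0.001  0.    -1.   ] gap 0.239 F [-0.2 -0.1 -1.6] q [ 0.4   0.01  1.8  -0.    1.33 -1.24]
(65, -2, 38) [242.6 113.4]
(65, -18, 38) [277.  113.4]
(64, -136, 52) [554.7 118.6]
(55, -21, 70) [288.9 146.1]
(55, 1, 70) [231.7 146. ]
```

View pics/w11.png

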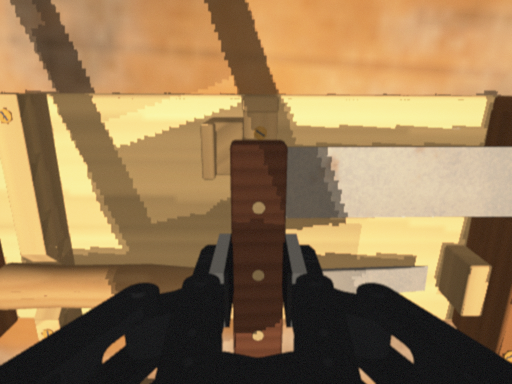

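View pics/c11.png

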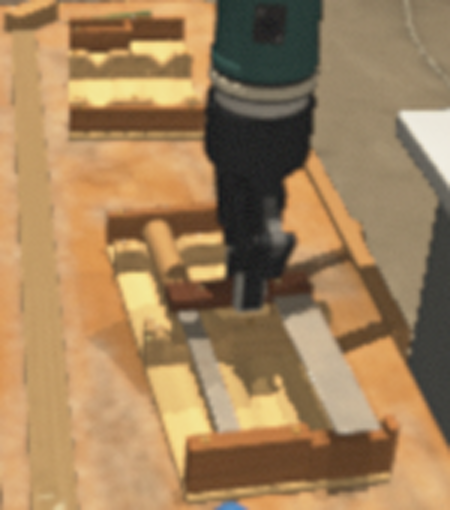

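Emit:
servo_tool(dp=[[1,0,-10],[1,0,-16],[1,0,-19],[1,0,-19]], delta_rot=[[0,0,0],[0,0,0],[0,0,0],[0,0,0]], hand=[1,1,1,1])

```text
t: 14.43
position: [0.4104, 0.2338, 0.0573]
eef_rot: [0.707, -0.023, 0.707, 0.023]
wrist_force: [0.4, -1.1, 2.2]
finger_gap: 0.24
```

Emit:
servo_tool(dp=[[0,0,-2],[0,0,-2],[0,0,-2]], delta_rot=[[0,0,0],[0,0,0],[0,0,0]], hand=[1,1,1])

```text
t: 14.68
position: [0.4108, 0.234, 0.0563]
eef_rot: [0.707, -0.023, 0.706, 0.024]
wrist_force: [0.5, -1.7, 5.3]
finger_gap: 0.241
```

Contact felt. Release and retreat.

Emit:
servo_tool(dp=[[0,0,0],[0,0,0],[0,0,0],[0,0,0],[0,0,10],[0,0,40],[0,0,80],[0,0,120],[0,0,120],[0,0,120]], delta_rot=[[0,0,0],[0,0,0],[0,0,0],[0,0,0],[0,0,0],[0,0,0],[0,0,0],[0,0,0],[0,0,0],[0,0,0]], hand=[0.2,0.2,0.2,0.2,0.2,0.2,0.2,0.2,0.2,0.2])

```text
t: 15.52
position: [0.4121, 0.2346, 0.1796]
eef_rot: [0.709, -0.022, 0.704, 0.025]
wrist_force: [0.1, -0.7, -1.3]
finger_gap: 0.399
```

```bash
python3 - <<'E'
from h import *
rep(); snap("wrist","w12"); snap("side","s12")
im=cv2.imread("pics/s12.png")[140:310,250:400]; cv2.imwrite("pics/c12.png",cv2.resize(im,None,fx=3,fy=3,interpolation=cv2.INTER_CUBIC))
d=load("w12")
for p in [(55,-21,52),(55,1,52),(-55,1,52),(-55,-21,52),(53,-161,46),(23,-161,46)]: print(p,np.round(w2px(d,cw(J,*p)),1))
E
```

```text
t 15.52 p [412.1 234.6 179.6] open-dir deg 93.81 ax [ 0.008  0.003 -1.   ] gap 0.399 F [ 0.1 -0.7 -1.3] q [ 0.4  -0.06  1.66 -0.    1.54 -1.24]
(55, -21, 52) [273.1 113.6]
(55, 1, 52) [242.4 113.5]
(-55, 1, 52) [243.8 252.3]
(-55, -21, 52) [271.  252.3]
(53, -161, 46) [462.8 116.1]
(23, -161, 46) [456.  156.2]
```

View pics/w12.png

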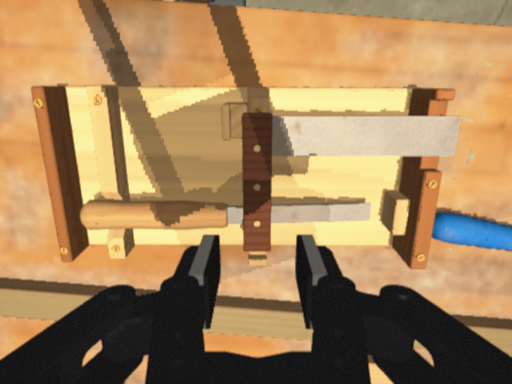

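View pics/c12.png

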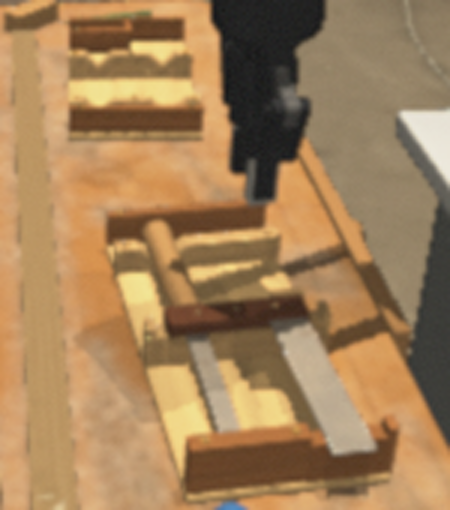

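Emit:
servo_tool(dp=[[263,-141,-27],[263,-141,-27],[263,-141,-27],[263,-141,-27],[263,-141,-27],[263,-141,-27],[263,-141,-27],[263,-141,-27],[263,-141,-27],[263,-141,-27]], delta_rot=[[0,0,0],[0,0,0],[0,0,0],[0,0,0],[0,0,0],[0,0,0],[0,0,0],[0,0,0],[0,0,0],[0,0,0]], hand=[0,0,0,0,0,0,0,0,0,0])

```text
t: 16.45
position: [0.6719, 0.0927, 0.1456]
eef_rot: [0.705, -0.023, 0.709, 0.023]
wrist_force: [0.6, 0.2, 0.1]
finger_gap: 0.495
```

```bash
python3 - <<'E'
from h import *
rep(); snap("wrist","w13"); d=load("w13")
S=(.7191,.0959,np.radians(93.4))
for p in [(0,98,12),(0,45,11),(0,3,8),(0,-98,3)]: print(p,np.round(w2px(d,cw(S,*p)),1))
E
```

```text
t 16.45 p [671.9  92.7 145.6] open-dir deg 93.77 ax [-0.005  0.    -1.   ] gap 0.495 F [0.6 0.2 0.1] q [ 0.05  0.41  1.18  0.    1.56 -1.58]
(0, 98, 12) [259.9 120.2]
(0, 45, 11) [259.3 188.7]
(0, 3, 8) [258.8 236.5]
(0, -98, 3) [258.  335.4]
```

View pics/w13.png

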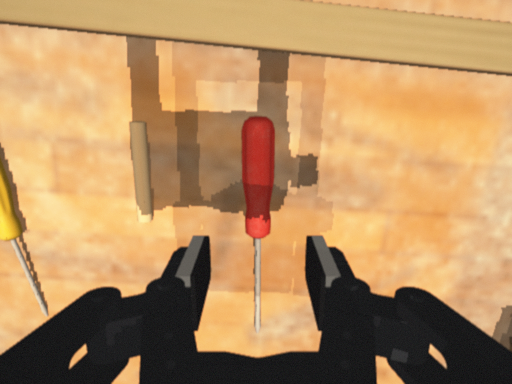

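Emit:
servo_tool(dp=[[1,0.5,-60],[1,0.5,-100],[1,0.5,-120],[1,0.5,-129],[1,0.5,-129],[1,0.5,-129]], delta_rot=[[0,0,0],[0,0,0],[0,0,0],[0,0,0],[0,0,0],[0,0,0]], hand=[0,0,0,0,0,0])

```text
t: 17.0
position: [0.673, 0.0946, 0.0202]
eef_rot: [0.707, -0.024, 0.707, 0.024]
wrist_force: [-0.4, -0.4, 0.7]
finger_gap: 0.498
```

Emit:
servo_tool(dp=[[0,-1,-3],[0,-1,-3],[0,-1,-3],[0,-1,-3],[0,-1,-3],[0,-1,-3],[0,-1,-3],[0,-1,-3]], delta_rot=[[0,0,0],[0,0,0],[0,0,0],[0,0,0],[0,0,0],[0,0,0],[0,0,0],[0,0,0]], hand=[0,0,1,1,1,1,1,1])

```text
t: 17.67
position: [0.6747, 0.0924, 0.0174]
eef_rot: [0.707, -0.023, 0.706, 0.023]
wrist_force: [-0.7, 0.3, 6.1]
finger_gap: 0.25
```

Emit:
servo_tool(dp=[[0,0,40],[0,0,80],[-20,-20,110],[-50,-50,130],[-80,-80,130],[-110,-110,130],[-140,-140,130],[-170,-170,130],[-200,-200,130],[-225,-230,130]], delta_rot=[[0,0,0],[0,0,0],[0,0,0],[0,0,-7],[0,0,-14],[0,0,-21],[0,0,-28],[0,0,-35],[0,0,-42],[0,0,-49]], hand=[1,1,1,1,1,1,1,1,1,1])

```text
t: 18.5
position: [0.4508, -0.1339, 0.1454]
eef_rot: [0.652, 0.273, 0.653, -0.274]
wrist_force: [1.3, -0.8, -0.5]
finger_gap: 0.252
```

Emit:
servo_tool(dp=[[-25,-27,0],[-51,-55,0],[-51,-55,0],[-51,-55,0],[-51,-55,0],[-51,-55,0],[-51,-55,0],[-51,-55,0],[-51,-55,0],[-51,-55,0]], delta_rot=[[0,0,-7],[0,0,-14],[0,0,-21],[0,0,-28],[0,0,-35],[0,0,-42],[0,0,-49.6],[0,0,-49.6],[0,0,-49.6],[0,0,-49.6]], hand=[1,1,1,1,1,1,1,1,1,1])

```text
t: 19.33
position: [0.4019, -0.1881, 0.1459]
eef_rot: [-0.479, -0.52, -0.48, 0.52]
wrist_force: [0.7, 0.1, -0.6]
finger_gap: 0.248
```

```bash
python3 - <<'E'
from h import *
rep(); snap("wrist","w14"); snap("side","s14")
im=cv2.imread("pics/s14.png")[100:250,230:380]; cv2.imwrite("pics/c14.png",cv2.resize(im,None,fx=3,fy=3,interpolation=cv2.INTER_CUBIC))
d=load("w14")
for p in [(-54,73,40),(86,73,40),(-20,33,34),(52,33,34),(-20,-54,40),(52,-54,40)]: print(p,np.round(w2px(d,cw(D,*p)),1))
E
```

```text
t 19.33 p [ 401.9 -188.1  145.9] open-dir deg -4.65 ax [-0.001  0.    -1.   ] gap 0.248 F [ 0.7  0.1 -0.6] q [-0.57 -0.11  1.77 -0.    1.48 -0.48]
(-54, 73, 40) [203.7  89.7]
(86, 73, 40) [421.  92.]
(-20, 33, 34) [256.  150.2]
(52, 33, 34) [359.8 151.2]
(-20, -54, 40) [255.  266.8]
(52, -54, 40) [351.2 267.7]
```

View pics/w14.png

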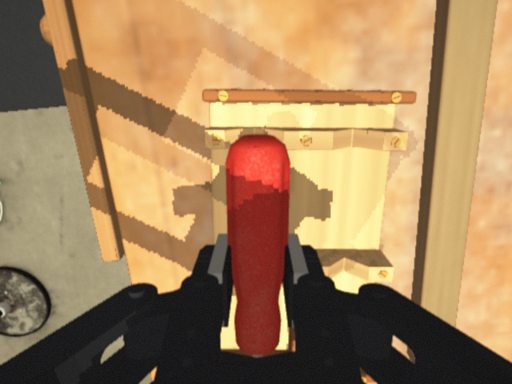

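View pics/c14.png

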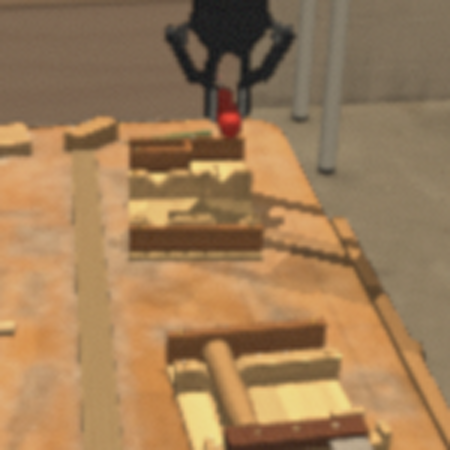

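Emit:
servo_tool(dp=[[-4.5,-6,0],[-4.5,-6,-30],[-4.5,-6,-60],[-4.5,-6,-80],[-4.5,-6,-80],[-4.5,-6,-80]], delta_rot=[[-2.5,0,-0.5],[-2.5,0,-0.5],[-2.5,0,-0.5],[-2.5,0,-0.5],[-2.5,0,-0.5],[-2.5,0,-0.5]], hand=[1,1,1,1,1,1])

```text
t: 19.93
position: [0.3968, -0.1937, 0.0655]
eef_rot: [-0.487, -0.511, -0.466, 0.533]
wrist_force: [0.4, -0.2, -0.5]
finger_gap: 0.251
```

```bash
python3 - <<'E'
from h import *
rep(); snap("wrist","w15"); snap("side","s15")
im=cv2.imread("pics/s15.png")[100:250,230:380]; cv2.imwrite("pics/c15.png",cv2.resize(im,None,fx=4,fy=4,interpolation=cv2.INTER_CUBIC))
d=load("w15")
for p in [(-54,73,40),(86,73,40),(-20,33,34),(52,33,34),(-20,-54,40),(52,-54,40)]: print(p,np.round(w2px(d,cw(D,*p)),1))
E
```

```text
t 19.93 p [ 396.8 -193.7   65.5] open-dir deg -5.25 ax [-0.003 -0.042 -0.999] gap 0.251 F [ 0.4 -0.2 -0.5] q [-0.56 -0.05  1.89 -0.04  1.29 -0.45]
(-54, 73, 40) [180.9  74.2]
(86, 73, 40) [526.1  74.1]
(-20, 33, 34) [263.9 165.8]
(52, 33, 34) [420.6 165.7]
(-20, -54, 40) [263.2 329.2]
(52, -54, 40) [400.4 329.2]
```

View pics/w15.png

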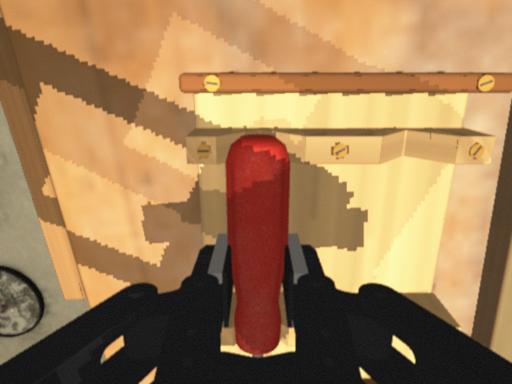

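View pics/c15.png

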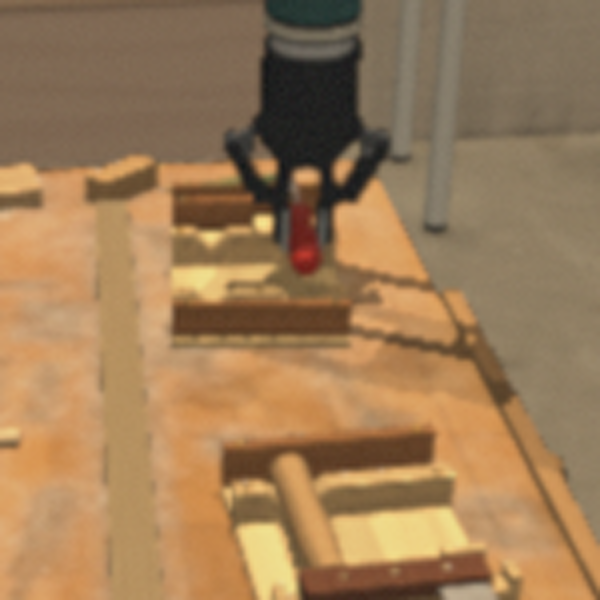

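```bash
python3 - <<'E'
from h import *
d=load("w15")
for z in (52,58,62): print(z,np.round(w2px(d,cw(D,-20,53,z)),1), np.round(w2px(d,cw(D,-20,-42,z)),1))
E
```

```text
52 [265.  128.3] [263.7 326.5]
58 [265.3 130.8] [263.9 335.6]
62 [265.6 132.6] [264.1 342. ]
```

Emit:
servo_tool(dp=[[1.5,2,-8],[1.5,2,-16],[1.5,2,-22],[1.5,2,-22],[1.5,2,-22]], delta_rot=[[0,0,0],[0,0,0],[0,0,0],[0,0,0],[0,0,0]], hand=[1,1,1,1,1])

```text
t: 20.45
position: [0.3986, -0.192, 0.0437]
eef_rot: [-0.487, -0.512, -0.465, 0.533]
wrist_force: [-0.0, 0.1, -0.6]
finger_gap: 0.253
```

Emit:
servo_tool(dp=[[0,0,-2],[0,0,-3],[0,0,-3]], delta_rot=[[0,0,0],[0,0,0],[0,0,0]], hand=[1,1,1])

```text
t: 20.7
position: [0.399, -0.1923, 0.0413]
eef_rot: [-0.488, -0.512, -0.465, 0.533]
wrist_force: [-0.8, 0.6, 0.0]
finger_gap: 0.25
```

Emit:
servo_tool(dp=[[0,0,-1],[0,0,-2],[0,0,-2]], delta_rot=[[0,0,0],[0,0,0],[0,0,0]], hand=[1,1,1])

```text
t: 20.95
position: [0.399, -0.1923, 0.0394]
eef_rot: [-0.488, -0.512, -0.465, 0.533]
wrist_force: [-0.2, -0.7, -0.0]
finger_gap: 0.249
```

Emit:
servo_tool(dp=[[0,0,0],[0,0,0],[0,0,0],[0,0,10],[0,0,40],[0,0,80],[0,0,115],[0,0,115],[0,0,115]], delta_rot=[[0,0,0],[0,0,0],[0,0,0],[0,0,0],[0,0,0],[2.5,0,0],[2.5,0,0],[2.5,0,0],[2.5,0,0]], hand=[0,0,0,0,0,0,0,0,0])

```text
t: 21.7
position: [0.4007, -0.1934, 0.1582]
eef_rot: [0.479, 0.523, 0.474, -0.522]
wrist_force: [-0.2, -0.1, 0.1]
finger_gap: 0.5
```

```bash
python3 - <<'E'
from h import *
rep(); snap("wrist","w16"); snap("side","s16")
im=cv2.imread("pics/s16.png")[100:250,230:380]; cv2.imwrite("pics/c16.png",cv2.resize(im,None,fx=4,fy=4,interpolation=cv2.INTER_CUBIC))
d=load("w16")
for p in [(0,98,12),(0,3,12),(0,-98,12)]: print(p,np.round(w2px(d,cw(D,-20,-45+p[1],20+p[2])),1))
E
```

```text
t 21.7 p [ 400.7 -193.4  158.2] open-dir deg -5.31 ax [ 0.006 -0.004 -1.   ] gap 0.5 F [-0.2 -0.1  0.1] q [-0.58 -0.12  1.75 -0.    1.5  -0.48]
(0, 98, 12) [255.2 110.7]
(0, 3, 12) [255.6 233.6]
(0, -98, 12) [256. 340.]
```

View pics/w16.png

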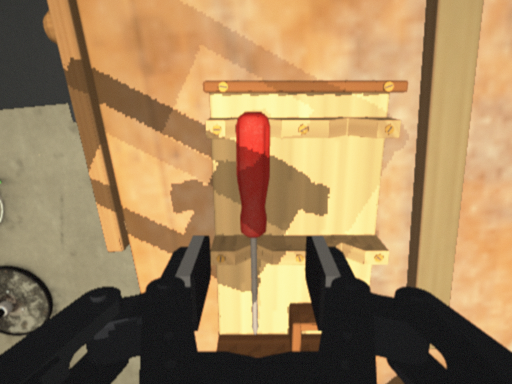

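View pics/c16.png

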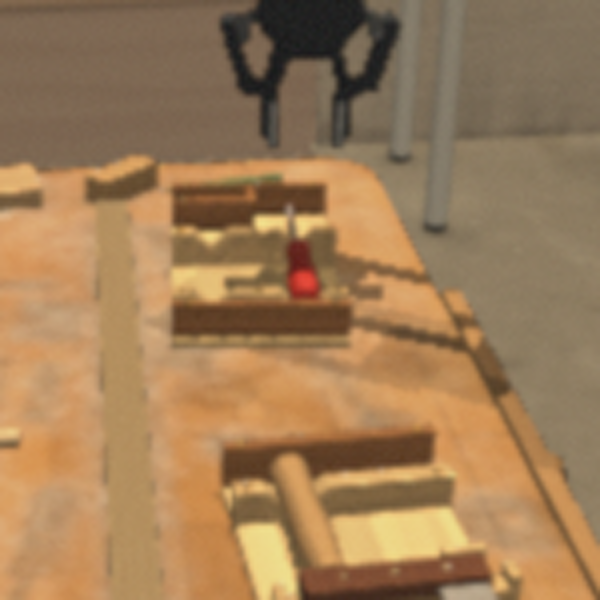

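Emit:
servo_tool(dp=[[296,80,-8],[296,80,-8],[296,80,-8],[296,80,-8],[296,80,-8],[296,80,-8],[296,80,-8],[296,80,-8],[296,80,-8],[296,80,-8]], delta_rot=[[0,0,7],[0,0,14],[0,0,21],[0,0,28],[0,0,35],[0,0,42],[0,0,49],[0,0,56],[0,0,63],[0,0,70]], hand=[0,0,0,0,0,0,0,0,0,0])

```text
t: 22.63
position: [0.6949, -0.1109, 0.142]
eef_rot: [0.688, 0.152, 0.693, -0.152]
wrist_force: [0.4, -0.1, -0.2]
finger_gap: 0.503
```

Emit:
servo_tool(dp=[[0,0,0],[0,0,0],[0,0,0],[0,0,0],[0,0,0],[0,0,0],[0,0,0],[0,0,0]], delta_rot=[[0,0,7],[0,0,14],[0,0,21],[0,0,28],[0,0,36.3],[0,0,36.3],[0,0,36.3],[0,0,36.3]], hand=[0,0,0,0,0,0,0,0])

```text
t: 23.3
position: [0.6945, -0.112, 0.1448]
eef_rot: [0.703, -0.067, 0.705, 0.067]
wrist_force: [-0.6, -0.1, -0.0]
finger_gap: 0.502
```

```bash
python3 - <<'E'
from h import *
rep(); snap("wrist","w17"); d=load("w17")
S=(.7326,-.1066,np.radians(101))
for p in [(0,80,10),(0,36,9),(0,0,7),(0,-80,2)]: print(p,np.round(w2px(d,cw(S,*p)),1))
E
```

```text
t 23.3 p [ 694.5 -112.   144.8] open-dir deg 100.87 ax [-0.002  0.    -1.   ] gap 0.502 F [-0.6 -0.1 -0. ] q [-0.24  0.47  1.1  -0.    1.57 -2.  ]
(0, 80, 10) [255.8 132.1]
(0, 36, 9) [256.  188.2]
(0, 0, 7) [256.1 229.5]
(0, -80, 2) [256.4 309.6]
```

View pics/w17.png

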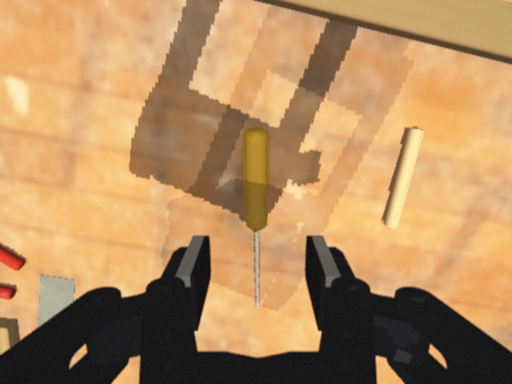

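Emit:
servo_tool(dp=[[1.5,-1.5,-60],[1.5,-1.5,-100],[1.5,-1.5,-120],[1.5,-1.5,-129],[1.5,-1.5,-129],[1.5,-1.5,-129],[1.5,-1.5,-129]], delta_rot=[[0,0,0],[0,0,0],[0,0,0],[0,0,0],[0,0,0],[0,0,0],[0,0,0]], hand=[0,0,0,0,0,0,0])

```text
t: 23.93
position: [0.6967, -0.1138, 0.0177]
eef_rot: [0.704, -0.068, 0.704, 0.067]
wrist_force: [0.0, -0.5, 0.3]
finger_gap: 0.501
```

Emit:
servo_tool(dp=[[0,0,0],[0,0,0],[0,0,0],[0,0,0],[0,0,0],[0,0,0]], delta_rot=[[0,0,0],[0,0,0],[0,0,0],[0,0,0],[0,0,0],[0,0,0]], hand=[1,1,1,1,1,1])

```text
t: 24.43
position: [0.6968, -0.1138, 0.0179]
eef_rot: [0.704, -0.068, 0.704, 0.068]
wrist_force: [-0.6, -0.3, 1.9]
finger_gap: 0.2
```

Emit:
servo_tool(dp=[[0,0,40],[0,0,80],[-15,-5,110],[-45,-15,130],[-75,-25,130],[-105,-35,130],[-135,-45,130],[-165,-55,130],[-195,-65,130],[-225,-78,130]], delta_rot=[[0,0,0],[0,0,0],[0,0,0],[0,0,-7],[0,0,-14],[0,0,-21],[0,0,-28],[0,0,-35],[0,0,-42],[0,0,-49]], hand=[1,1,1,1,1,1,1,1,1,1])

```text
t: 25.27
position: [0.4697, -0.1914, 0.1467]
eef_rot: [0.668, 0.232, 0.668, -0.232]
wrist_force: [-0.3, -0.3, -1.2]
finger_gap: 0.202
```

Emit:
servo_tool(dp=[[0,0,0],[0,0,0],[0,0,0],[0,0,0],[0,0,0],[0,0,0],[0,0,0],[0,0,0],[0,0,0],[0,0,0]], delta_rot=[[0,0,-7],[0,0,-14],[0,0,-21],[0,0,-28],[0,0,-35],[0,0,-42],[0,0,-49],[-2.5,0,-57.2],[-2.5,0,-57.2],[-2.5,0,-57.2]], hand=[1,1,1,1,1,1,1,1,1,1])

```text
t: 26.1
position: [0.4714, -0.1912, 0.1468]
eef_rot: [-0.481, -0.508, -0.472, 0.536]
wrist_force: [-0.1, 0.6, -1.2]
finger_gap: 0.207
```

Emit:
servo_tool(dp=[[0,0,-40],[0,0,-65],[0,0,-80],[0,0,-80],[0,0,-80]], delta_rot=[[0,0,0],[0,0,0],[0,0,0],[0,0,0],[0,0,0]], hand=[1,1,1,1,1])

```text
t: 26.52
position: [0.4708, -0.1915, 0.0664]
eef_rot: [-0.481, -0.508, -0.473, 0.536]
wrist_force: [0.2, 0.5, -1.2]
finger_gap: 0.202
```

```bash
python3 - <<'E'
from h import *
rep(); snap("wrist","w18"); snap("side","s18")
im=cv2.imread("pics/s18.png")[100:250,230:380]; cv2.imwrite("pics/c18.png",cv2.resize(im,None,fx=4,fy=4,interpolation=cv2.INTER_CUBIC))
d=load("w18")
for p in [(-54,73,40),(86,73,40),(52,33,34),(52,-54,40)]: print(p,np.round(w2px(d,cw(D,*p)),1))
for z in (52,58): print(z,np.round(w2px(d,cw(D,52,52,z)),1), np.round(w2px(d,cw(D,52,-28,z)),1))
E
```

```text
t 26.52 p [ 470.8 -191.5   66.4] open-dir deg -5.2 ax [-0.023 -0.035 -0.999] gap 0.202 F [ 0.2  0.5 -1.2] q [-0.47  0.11  1.72 -0.04  1.32 -0.37]
(-54, 73, 40) [12.1 96.8]
(86, 73, 40) [344.3  97.3]
(52, 33, 34) [262.1 184. ]
(52, -54, 40) [261.3 342.3]
52 [262.  152.8] [261.3 317. ]
58 [261.9 156.2] [261.1 325.8]
```

View pics/w18.png

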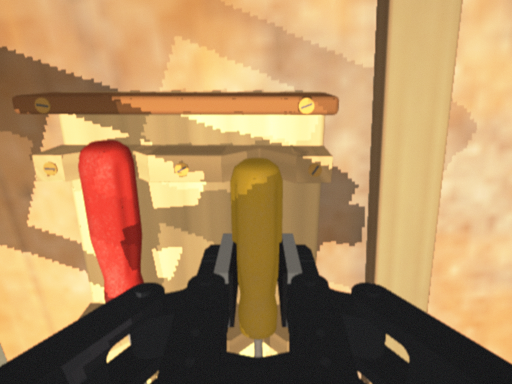

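View pics/c18.png

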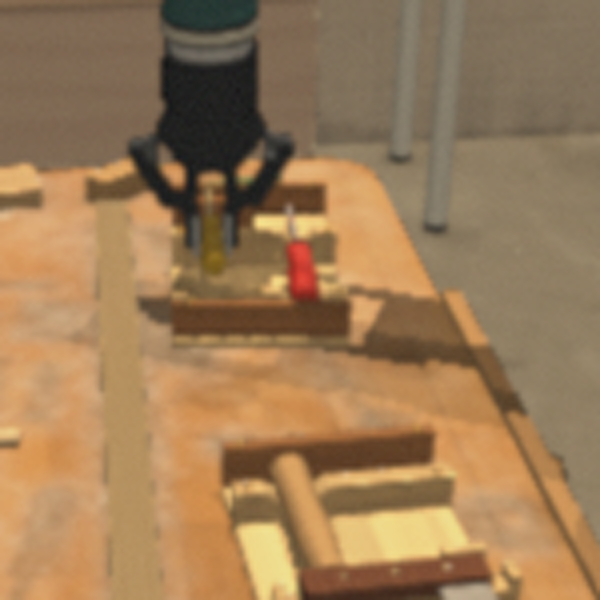

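Emit:
servo_tool(dp=[[0.5,1,-8],[0.5,1,-16],[0.5,1,-22],[0.5,1,-23],[0.5,1,-24],[0.5,1,-24]], delta_rot=[[0,0,0],[0,0,0],[0,0,0],[0,0,0],[0,0,0],[0,0,0]], hand=[1,1,1,1,1,1])

```text
t: 27.12
position: [0.4719, -0.1907, 0.043]
eef_rot: [-0.481, -0.508, -0.472, 0.536]
wrist_force: [-0.5, -0.7, -0.1]
finger_gap: 0.2
```

Emit:
servo_tool(dp=[[0,0,-1],[0,0,-2],[0,0,-2]], delta_rot=[[0,0,0],[0,0,0],[0,0,0]], hand=[1,1,1])

```text
t: 27.37
position: [0.4721, -0.1908, 0.0414]
eef_rot: [-0.481, -0.508, -0.472, 0.536]
wrist_force: [-0.2, -0.1, -1.1]
finger_gap: 0.203
```

Emit:
servo_tool(dp=[[0,0,-1],[0,0,-1],[0,0,-1],[0,0,-1],[0,0,-1],[0,0,10],[0,0,40],[0,0,80],[0,0,115],[0,0,130]], delta_rot=[[0,0,0],[0,0,0],[0,0,0],[0,0,0],[0,0,0],[0,0,0],[0,0,0],[2.5,0,0],[2.5,0,0],[2.5,0,0]], hand=[1,1,0,0,0,0,0,0,0,0])

```text
t: 28.2
position: [0.4742, -0.1922, 0.1782]
eef_rot: [-0.473, -0.52, -0.48, 0.525]
wrist_force: [0.2, -0.7, 1.3]
finger_gap: 0.502
```

Emit:
servo_tool(dp=[[0,40,30],[0,40,60],[0,40,80],[0,40,80],[0,40,80]], delta_rot=[[0,0,0],[0,0,0],[0,0,0],[0,0,0],[0,0,0]], hand=[0,0,0,0,0])

```text
t: 28.62
position: [0.4727, -0.1509, 0.2539]
eef_rot: [-0.472, -0.519, -0.482, 0.525]
wrist_force: [-0.1, -1.0, -0.3]
finger_gap: 0.502
```

```bash
python3 - <<'E'
from h import *
rep(); snap("wrist","w19"); snap("side","s19"); snap("scene","sc19")
im=cv2.imread("pics/s19.png")[130:310,150:400]; cv2.imwrite("pics/c19.png",cv2.resize(im,None,fx=3,fy=3,interpolation=cv2.INTER_CUBIC))
d=load("w19")
for n,o,Y in [("red",(-20,-45,20),(98,3,-98)),("yel",(52,-28,22),(80,0,-80))]:
  for y in Y: print(n,y,np.round(w2px(d,cw(D,o[0],o[1]+y,o[2]+(12 if n=="red" else 10))),1))
E
```

```text
t 28.62 p [ 472.7 -150.9  253.9] open-dir deg -5.16 ax [-0.016  0.005 -1.   ] gap 0.502 F [-0.1 -1.  -0.3] q [-0.42 -0.02  1.47 -0.    1.71 -0.33]
red 98 [194.  154.5]
red 3 [198.4 239.9]
red -98 [202.4 318.4]
yel 80 [264.5 155.8]
yel 0 [264.  228.6]
yel -80 [263.5 293.1]
```

View pics/w19.png

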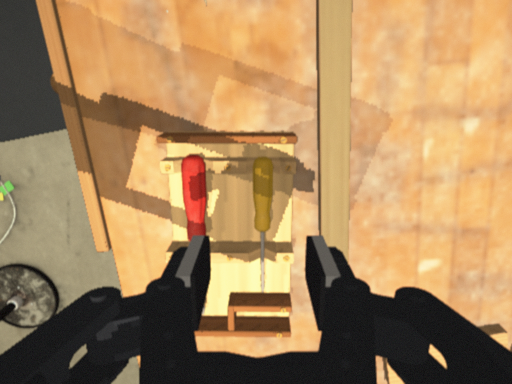

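View pics/c19.png

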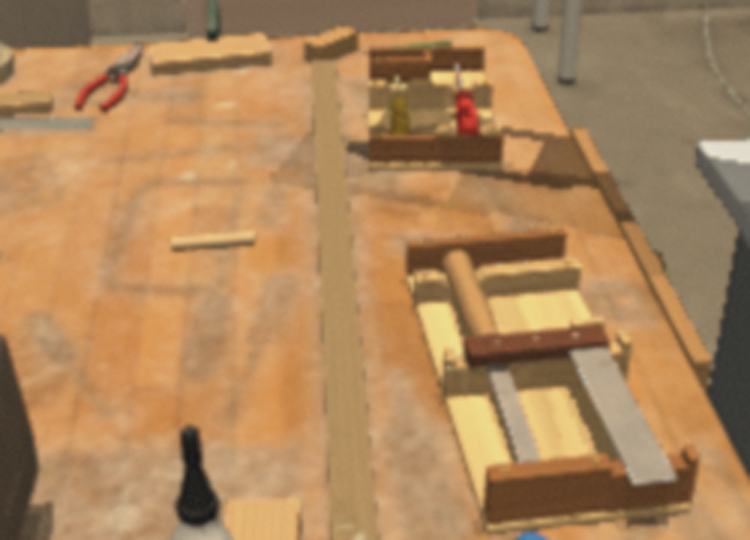

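View pics/sc19.png

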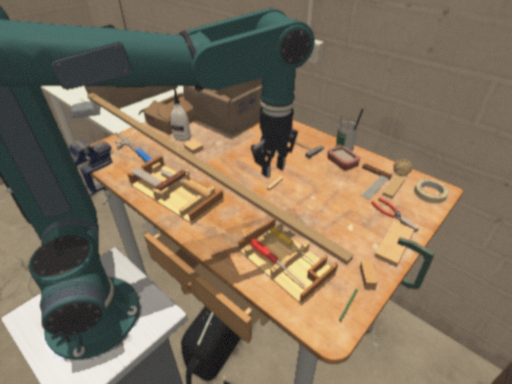

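```bash
python3 - <<'E'
from h import *
rep(); print(bot.finish_job())
E
```

```text
t 28.77 p [ 471.4 -150.6  249.8] open-dir deg -5.2 ax [-0.023  0.008 -1.   ] gap 0.503 F [ 0.3  0.3 -0.4] q [-0.42 -0.02  1.48 -0.    1.71 -0.33]
the job is handed in; nothing more can be done
None
```

All four tools are put away and the job is handed in at about 29 s. I laid the chisel in the bigger cradle first, then the try square over its blade. The red screwdriver went into the long bay of the smaller cradle and the yellow one into the short bay.

- **Position:** in the last pictures the chisel lies about 3 mm along from its ideal seat. The square and both screwdrivers are within about 2 mm.
- **Bystanders:** the dowel and wood block look unmoved. The pencil was checked only by eye in the last scene and side pictures.
- **Clearance:** the gripper was open and well above the work when I handed in.
- **Corrected on the way:** I opened and re-gripped the square once, because the first grip sat too high on the stock.
- **Not measured:** I did not measure each tool's level or settled height; I judged them seated from the pictures. The only clear contact force during lowering was on the square. No automatic verdict was given.

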